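Pack the water-sampling carrier in two layers

ROBOT

A 7-joint arm with a two-finger parallel gripper is mounted at the origin on the work surface. World frame = base frame: x ahead of the robot, y to its left, z up, the work surface at z = 0. Lengths are in m, angles in rad, forces in N, time in s.
With the tool pointing down it reaches from about 0.4 to 0.85 m from the base axis. Payload 4.5 kg.
Tool frame: the origin (TCP) lies on the centre line of the jaws, within the pads' length; the fingertips stand ahead of it and the grasp point (between the pads) lies 6 mm ahead of it (r.tcp_to_tips is the x of the fingertips in the tool frame, in m); x points along the fingers, y is the direction in which the jaws open and shut, and the axes are right-handed (so a half turn about x gives the same grasp; the last joint's range is limited). The gripper opens to 88 mm and grips with 3 to 60 N. Pads are 18 mm wide; open, the fingers measure 123 mm over their backs; the gripper's body (75 mm by 187 mm) begins 45 mm behind the grasp point.
Start: joints at [1.337, 0.689, -0.195, 1.565, 0.157, 0.902, -0.215], TCP at [0.165, -0.603, 0.264] pointing down, gripper open.
Joint ranges: [-3.01, 3.01], [-0.46, 2.08], [-1.47, 1.51], [0.13, 2.56], [-1, 4.14], [0.04, 2.09], [-2.66, 2.66]. Speed limits (rad/s): [2.57, 2.57, 3.14, 3.14, 3.14, 3.14, 3.14].

INTERFACE

Orientations are given as a unit quaternion [x, y, z, w].
In Python, from plant import r gives the robot as it stands.
- The arm moves only by the tool play_rows, never from a script. Its argument "targets" is a list of rows, each a list of 3 entries, a list of its own where there are three numbers: the turn, a rotation vector about the world's x, y, z in rad, then the shift along the world's x, y, z in units of 40 mm (1.0 is 40 mm), then the closure in counts, from 0 (fully open) to 255 (shut). A call has 1 to 5 rows; each row shifts and turns the commanded pose from where the row before left it; what a row does not reach is not made up. A row lasts 1/10 s, in which the tool goes at most 50 mm and 8.59 degrees, less where a joint would pass 70% of its speed; a pose out of reach is approached as far as the arm can. A call is refused whole if a number of a shift passes 1 or a number of a turn 0.15, either way. A call with a gripper value outside its range is refused whole. The fingers move at their own pace and stop on an object; "newtons" is the grip in N (left out, the last holds). Time passes only in rows, so rows that do not move let the fingers close. It gives the time, the measured TCP pose, the force and the opening at its end, in the units of the state.
- r.get_state(): the state, without advancing time (a new reading comes with each control period).
- r.snapshot(name): name is "scene" or "top" or "wrist"; returns a dict with "color" (480x640x3 uint8, red, green, blue), "fx", "fy", "cx", "cy" (pixels), "cam_to_world" (4x4, takes a point from camera to world coordinates). Camera axes: x right, y up, looking along -z (the intrinsics and any distortion apply to the point x, -y, -z); pixel columns grow to the right and rows downward; lengths in m; the calibration is good to about 2 mm. The wrist camera is an equidistant fisheye: a pixel r from the principal point sees the ray r / f radians off the axis. A picture is of the moment at which its call begins. There is no depth.
- r.finish_job(): hands the job in, once; it reports no verdict.
The state is a dict: "clock": time; "q": joint angles; "qd": joint speeds; "joint_torque": joint torques, N m; "tool_pos": TCP position; "eef_rot": TCP orientation; "contact_force": force on the tool from outside, world axes, zero at the start; "moment": the same for the moment, N m; "opening": opening from 0.0 (shut) to 1.0 (fully open).
Only numpy, scipy, OpenCV 4.12 (cv2) and the standard library are available. Lean on these libraries where they do the work, as an engineer would, in place of code of your own. Each camera call takes 0.05 s, during which the arm holds its last target.

TASK

Pack the blue carrier for a sampling trip in two layers: first stand the amber jar with the red cap on the red mat and the amber jar with the yellow cap on the yellow mat in the bottom, next lay the white divider plate level on the carrier's two ledges over them, then stand the dropper bottle with the blue bulb centred on the divider's blue disc and lay the green carton centred and square on the divider's green rectangle. Keep the jars and the dropper bottle upright, and leave the amber jar with the white cap and the dropper bottle with the black bulb where they are.

Things in the scene. Friction and masses are not known exactly. Their poses are not given: they have to be found in the camera images.
- carrier: Blue open box fixed to the bench, outside 210 (x) x 120 (y) x 75 mm high, walls and floor 5 mm, a 6 mm lip outside near the top. Origin: centre of underside. At each x end a grey ledge, x from 82 to 100 mm, full inner width (110 mm), top 57 mm above the origin; walls rise 18 mm above the ledges. The 164 x 110 mm well between them has one half lined with the red mat, the other with the yellow.
- red_mat: Red mat, 81 (x) x 108 (y) x 2 mm, fixed in one half of the carrier's floor (either half; centred 40.5 mm from the carrier's origin along the carrier's x). Origin: centre of its underside, 5 mm above the bench, so its top is 7 mm above the bench. Axes parallel to the carrier's.
- yellow_mat: Yellow mat, as the red mat, in the other half of the carrier's floor. Origin: centre of its underside.
- divider: Loose white plate 188 (x) x 98 (y) x 6 mm, 160 g, starts in a metal tray (floor 3 mm up, rim 12 mm high). Origin: centre of underside. Grey grip bar in the middle, 12 (x) x 50 (y) mm, top 38 mm above origin. Fits the carrier long side to long side, either way round, 6 mm play, origin 57 mm up. On top: blue disc, diameter 50, centre x=+50 mm, y=0; green rectangle 44 x 68 mm, centre x=-50 mm, y=0.
- red_jar: Loose round amber jar with a red cap, diameter 44 mm (cap 42 mm), 45 mm tall, cap from 33 mm up, about 90 g, standing on the bench. Origin: centre of the underside; z up.
- yellow_jar: Loose round amber jar with a yellow cap, otherwise like the red-capped one. Origin: centre of the underside.
- white_jar: Look-alike to leave alone: amber jar with a white cap, otherwise the same, loose on the bench. Origin: centre of the underside.
- blue_dropper: Loose dropper bottle: clear round body of 36 mm diameter, 36 mm tall, with a blue collar and bulb (22 mm diameter and less) above, 68 mm tall in all, about 60 g. Grasp by the clear body. Origin: centre of the underside; z up.
- black_dropper: Look-alike to leave alone: the same dropper bottle with a black collar and bulb. Origin: centre of the underside.
- carton: Loose rigid green carton with a white band, 36 (x) x 60 (y) x 40 mm high, about 70 g, lying on the bench. Origin: centre of the underside. Grasp across its 36 mm. On the divider its 60 mm side runs along the divider's y.
Things that resemble listed ones, but are neither listed nor needed, are in the scene too. Leave any pink look-alike of the blue_dropper alone.

How it is judged:
On the way, in this order (a step that is already met when the one before it is completed fails the run):
1. the red-capped jar stands on the red mat and the yellow-capped jar on the yellow mat, both released (x of red_jar in the frame of red_mat between -0.022 and 0.022 m and y of red_jar in the frame of red_mat between -0.034 and 0.034 m and z of red_jar in the frame of red_mat between -0.003 and 0.008 m and angle between each of red_jar, yellow_jar's own z axis and vertical below 0.12 rad and x of yellow_jar in the frame of yellow_mat between -0.022 and 0.022 m and y of yellow_jar in the frame of yellow_mat between -0.034 and 0.034 m and z of yellow_jar in the frame of yellow_mat between -0.003 and 0.008 m and contact force between the fingers and red_jar below 0.3 N and contact force between the fingers and yellow_jar below 0.3 N), for 0.2 s.
2. the divider lies on both ledges over the two jars, released (x of red_jar in the frame of red_mat between -0.022 and 0.022 m and y of red_jar in the frame of red_mat between -0.034 and 0.034 m and z of red_jar in the frame of red_mat between -0.003 and 0.008 m and angle between each of red_jar, yellow_jar's own z axis and vertical below 0.12 rad and x of yellow_jar in the frame of yellow_mat between -0.022 and 0.022 m and y of yellow_jar in the frame of yellow_mat between -0.034 and 0.034 m and z of yellow_jar in the frame of yellow_mat between -0.003 and 0.008 m and z of divider in the frame of carrier between 0.052 and 0.061 m and horizontal distance between divider and carrier below 0.012 m and angle between divider's own z axis and vertical below 0.06 rad and angle between the x axis of divider and the x axis of carrier, either way round below 0.2 rad and contact force between the fingers and divider below 0.3 N), for 0.2 s.
At the end, for the whole second after the job is handed in: Jars upright on their own mats (centres within 22 mm along mat x, 34 mm along y), divider level on both ledges, blue-bulbed dropper upright on the blue disc and carton on the green rectangle (within 14 mm in x and y of the mark centres, carton square within 0.26 rad), all at rest (x of red_jar in the frame of red_mat between -0.022 and 0.022 m and y of red_jar in the frame of red_mat between -0.034 and 0.034 m and z of red_jar in the frame of red_mat between -0.003 and 0.008 m and angle between each of red_jar, yellow_jar, blue_dropper, carton's own z axis and vertical below 0.12 rad and x of yellow_jar in the frame of yellow_mat between -0.022 and 0.022 m and y of yellow_jar in the frame of yellow_mat between -0.034 and 0.034 m and z of yellow_jar in the frame of yellow_mat between -0.003 and 0.008 m and z of divider in the frame of carrier between 0.052 and 0.061 m and horizontal distance between divider and carrier below 0.012 m and angle between divider's own z axis and vertical below 0.06 rad and angle between the x axis of divider and the x axis of carrier, either way round below 0.2 rad and x of blue_dropper in the frame of divider between 0.036 and 0.064 m and y of blue_dropper in the frame of divider between -0.014 and 0.014 m and z of blue_dropper in the frame of divider between 0.002 and 0.01 m and x of carton in the frame of divider between -0.064 and -0.036 m and y of carton in the frame of divider between -0.014 and 0.014 m and z of carton in the frame of divider between 0.002 and 0.01 m and angle between the y axis of carton and the y axis of divider, either way round below 0.26 rad and linear speed of each of red_jar, yellow_jar, divider, blue_dropper, carton below 0.02 m/s); the robot touches nothing.
It fails at once if the white-capped jar was moved more than 35 mm (distance of white_jar from where it was at the start of the episode above 0.035 m).
It fails at once if the black-bulbed dropper bottle was moved more than 35 mm (distance of black_dropper from where it was at the start of the episode above 0.035 m).
It fails at once if a jar or the dropper bottle to be packed was tipped over (angle between any of red_jar, yellow_jar, blue_dropper's own z axis and vertical above 0.7 rad).
It also fails if it takes over 136 s, if anything falls off the work surface, if the arm or the gripper's body presses on something with over 40 N, if the wrist force passes 120 N, or if a joint passes its speed limit or range.

## Working session

There is one attempt and no reset: what is moved stays moved. The work goes in short steps, Python scripts to look and compute and a tool call to move; the robot and the scene stay as the last step left them, time stands still between calls to the robot, and variables do not carry over. Pictures are saved under pics/ and viewed, and the job is handed in when it is done.

Besides the shell and the picture viewer there is one more tool, called after "Call:" as name([rows], argument=value, ...), one row to a line, values as JSON. play_rows: Moves the arm, as the interface text tells. Its arguments: {"type":"object","properties":{"targets":{"type":"array","items":{"type":"array"}},"newtons":{"type":"number"}},"required":["targets"]}

```bash
ls; mkdir -p pics; python3 - <<'E'
from plant import r
import cv2,numpy as np
print(r.get_state()); print(r.tcp_to_tips)
for n in ["scene","top","wrist"]:
    s=r.snapshot(n); cv2.imwrite(f"pics/{n}0.png",s["color"][:,:,::-1])
    print(n,s["fx"],s["fy"],s["cx"],s["cy"],[k for k in s if k!='color']); print(np.round(s["cam_to_world"],4))
E
```

```text
pics
{'clock': 0.0, 'q': array([ 1.33679261,  0.68997261, -0.19450974,  1.56632179,  0.1573    ,
        0.90249897, -0.21507775]), 'qd': array([ 3.56481754e-04, -1.68169788e-04,  6.71952143e-04,  1.21935647e-03,
       -1.19090315e-03, -6.31614234e-05,  5.97625092e-04]), 'joint_torque': array([-1.26994155e-04, -5.27563334e+01, -1.26708996e+00, -1.53432852e+01,
       -5.26562543e-02,  6.30299299e-03,  1.75191217e-04]), 'tool_pos': array([ 0.16518464, -0.60217849,  0.26292291]), 'eef_rot': array([-0.70063981, -0.09506138,  0.70090439, -0.09380952]), 'contact_force': array([ 0.75470531, -0.85572292,  0.91516473]), 'moment': array([ 0.05557324,  0.0097475 , -0.03788214]), 'opening': 0.9987205612954736}
0.025
scene 482.3388325590473 482.3388325590473 326.3761590249529 242.95531940977367 ['fx', 'fy', 'cx', 'cy', 'cam_to_world']
[[-0.9001 -0.3739  0.2236  0.7595]
 [ 0.4357 -0.777   0.4544  0.4062]
 [ 0.0038  0.5064  0.8623  0.8058]
 [ 0.      0.      0.      1.    ]]
top 512.0317614159289 512.0317614159289 317.3270994725434 236.3039639034069 ['fx', 'fy', 'cx', 'cy', 'cam_to_world']
[[-0.0081  0.9982 -0.0588  0.4697]
 [-1.     -0.0082 -0.0017 -0.0037]
 [-0.0022  0.0588  0.9983  1.117 ]
 [ 0.      0.      0.      1.    ]]
wrist 371.64829954431775 371.64829954431775 314.8545755333034 231.24179751416605 ['fx', 'fy', 'cx', 'cy', 'cam_to_world']
[[ 0.2662  0.915   0.303   0.2436]
 [-0.9639  0.2534  0.0815 -0.5802]
 [-0.0022 -0.3138  0.9495  0.3834]
 [ 0.      0.      0.      1.    ]]
```

View pics/top0.png

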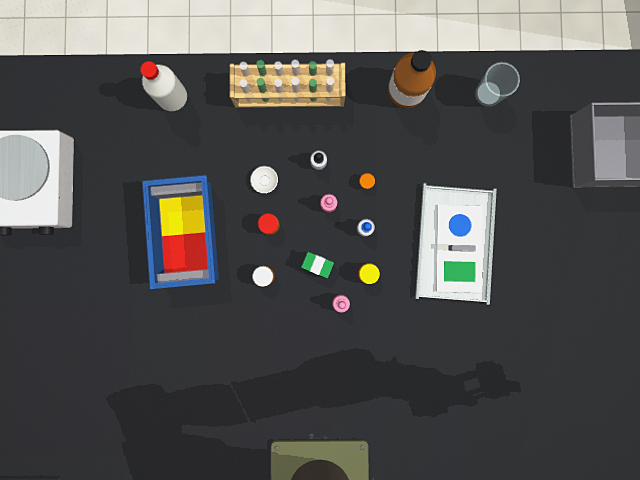

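View pics/scene0.png

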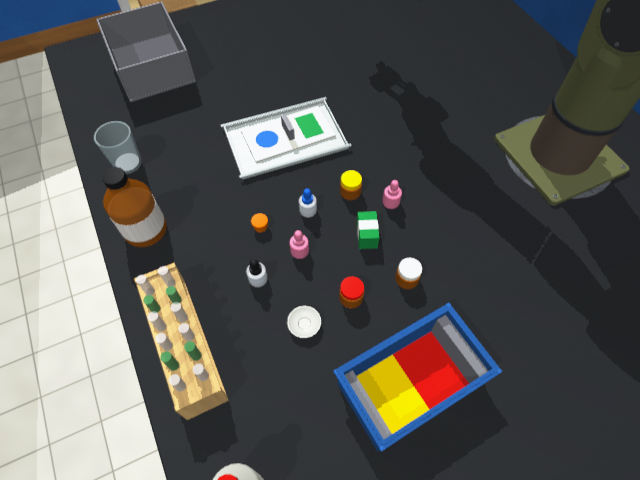

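View pics/wrist0.png

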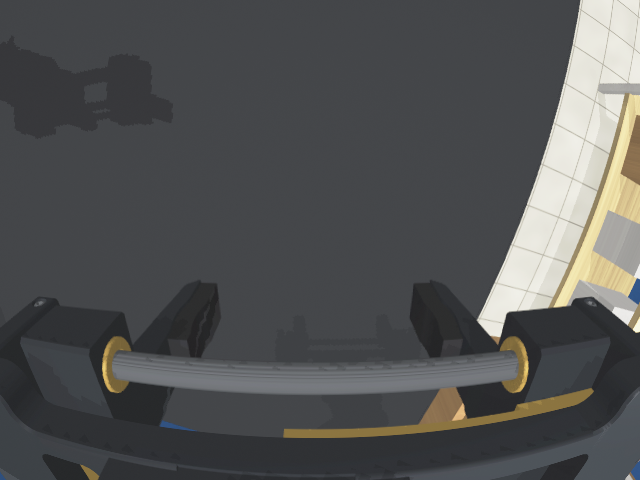

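```bash
cat > h.py <<'E'
import numpy as np,cv2
from plant import r
def ray(s,u,v):
    u=np.atleast_1d(np.asarray(u,float));v=np.atleast_1d(np.asarray(v,float))
    d=np.stack([(u-s["cx"])/s["fx"],-(v-s["cy"])/s["fy"],-np.ones_like(u)],-1)
    T=s["cam_to_world"]; return T[:3,3],d@T[:3,:3].T
def plane(s,u,v,z):
    o,d=ray(s,u,v); return o+d*((z-o[2])/d[:,2])[:,None]
def tri(s1,p1,s2,p2):
    A=[];b=[]
    for s,p in((s1,p1),(s2,p2)):
        o,d=ray(s,*p);d=d[0]/np.linalg.norm(d[0]);P=np.eye(3)-np.outer(d,d);A.append(P);b.append(P@o)
    x=np.linalg.lstsq(np.vstack(A),np.hstack(b),rcond=None)[0]
    return x, np.linalg.norm(np.vstack(A)@x-np.hstack(b))
def hsv(im): return cv2.cvtColor(im,cv2.COLOR_RGB2HSV)
def blobs(im,lo,hi,amin=30):
    H=hsv(im); 
    if lo[0]>hi[0]: m=cv2.inRange(H,lo,(180,)+hi[1:])|cv2.inRange(H,(0,)+lo[1:],hi)
    else: m=cv2.inRange(H,lo,hi)
    n,l,st,c=cv2.connectedComponentsWithStats(m)
    return [(c[i].round(2),int(st[i,4]),st[i,:4].tolist(),l==i) for i in range(1,n) if st[i,4]>=amin]
C={'red':((172,150,90),(6,255,255)),'yellow':((24,150,100),(34,255,255)),'blue':((100,140,80),(125,255,255)),'green':((50,120,60),(85,255,255)),'white':((0,0,190),(180,40,255)),'black':((0,0,0),(180,255,28)),'pink':((155,60,100),(172,255,255)),'orange':((10,180,150),(22,255,255))}
E
python3 - <<'E'
from h import *
for n in ["top","scene"]:
    s=r.snapshot(n)
    for c in C:
        if c=='black':continue
        for b in blobs(s["color"],*C[c]):
            if n=="top": print(n,c,b[:3],'z0',plane(s,*b[0],0)[0,:2].round(4),'z45',plane(s,*b[0],.045)[0,:2].round(4))
            else: print(n,c,b[:3])
    im=s["color"][:,:,::-1]
    cr=im[140:320,130:510] if n=="top" else im[90:450,215:505]
    cv2.imwrite(f"pics/{n}_crop.png",cv2.resize(cr,None,fx=2 if n=="top" else 1.6,fy=2 if n=="top" else 1.6,interpolation=cv2.INTER_CUBIC))
E
```

```text
top red (array([149.02,  69.71]), 235, [141, 61, 17, 18]) z0 [0.9107 0.3704] z45 [0.8929 0.3553]
top red (array([267.53, 223.05]), 322, [258, 213, 20, 21]) z0 [0.5655 0.107 ] z45 [0.5616 0.1025]
top red (array([184.49, 252.37]), 1593, [162, 233, 46, 40]) z0 [0.5028 0.2884] z45 [0.5014 0.2766]
top yellow (array([181.45, 215.32]), 1561, [159, 196, 46, 40]) z0 [0.584  0.2956] z45 [0.5794 0.2836]
top yellow (array([369.14, 273.42]), 322, [359, 264, 21, 20]) z0 [ 0.4537 -0.1139] z45 [ 0.4544 -0.1094]
top blue (array([176.62, 231.89]), 2887, [142, 175, 77, 114]) z0 [0.5477 0.3059] z45 [0.5446 0.2934]
top blue (array([459.54, 224.78]), 389, [449, 214, 22, 22]) z0 [ 0.5582 -0.313 ] z45 [ 0.5546 -0.3005]
top blue (array([366.13, 226.62]), 78, [362, 222, 10, 10]) z0 [ 0.5559 -0.1087] z45 [ 0.5524 -0.1045]
top green (array([308.06, 260.69]), 162, [301, 252, 15, 19]) z0 [0.4825 0.0188] z45 [0.4819 0.0179]
top green (array([326.31, 268.27]), 168, [319, 259, 15, 20]) z0 [ 0.4656 -0.0208] z45 [ 0.4658 -0.0201]
top green (array([458.89, 270.9 ]), 599, [444, 261, 31, 21]) z0 [ 0.4576 -0.3091] z45 [ 0
[... 5664 characters left out ...]
 303, 10, 9])
scene white (array([303.82, 321.39]), 845, [288, 306, 33, 32])
scene white (array([152.32, 316.31]), 75, [148, 312, 10, 10])
scene white (array([183.41, 327.54]), 78, [179, 323, 10, 10])
scene white (array([160.34, 337.65]), 82, [156, 333, 10, 11])
scene white (array([197.73, 368.78]), 92, [193, 364, 11, 11])
scene white (array([173.93, 379.54]), 92, [169, 375, 11, 11])
scene white (array([236.97, 471.96]), 404, [213, 464, 43, 16])
scene pink (array([392.01, 194.91]), 419, [383, 179, 19, 30])
scene pink (array([298.76, 244.77]), 439, [289, 230, 20, 29])
scene orange (array([259.09, 220.2 ]), 203, [251, 213, 17, 15])
scene orange (array([403.26, 370.63]), 43, [393, 355, 22, 32])
```

View pics/scene_crop.png

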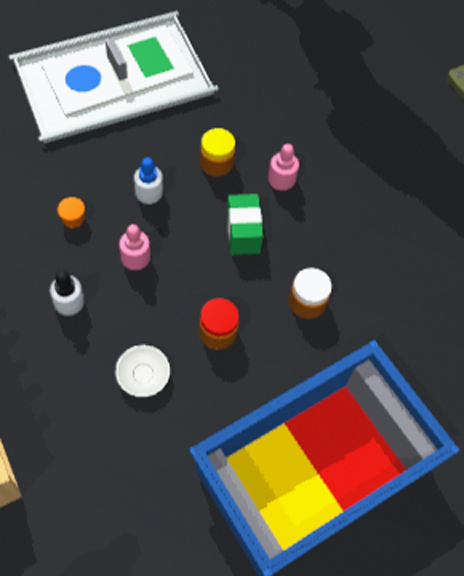

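View pics/top_crop.png

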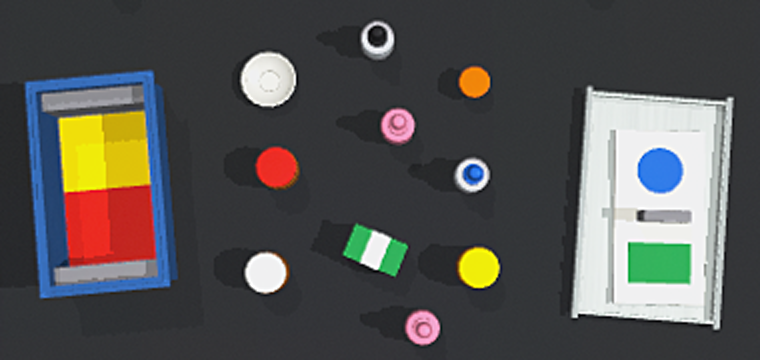

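```bash
python3 - <<'E'
from h import *
t=r.snapshot("top"); s=r.snapshot("scene")
print('red',tri(t,(267.53,223.05),s,(351.8,287.49-1)))
print('yel',tri(t,(369.14,273.42),s,(350.88,179.14)))
print('dropper bulb',tri(t,(366.13,226.62),s,(306.85,195.99)))
b=plane(t,459.54,224.78,.009)[0];g=plane(t,458.89,270.9,.009)[0]
print('div',b,g,np.linalg.norm(b-g),(b+g)/2,np.degrees(np.arctan2(*(b-g)[1::-1])))
bs=plane(s,266.62,138.65,.009)[0];gs=plane(s,308.79,125.32,.009)[0]; print('div scene',bs,gs,np.linalg.norm(bs-gs),(bs+gs)/2)
# caps per view at z=.045
print(plane(s,351.8,286.5,.045),plane(s,350.88,179.14,.045))
H=hsv(t["color"]); 
sub=t["color"][170:295,135:225]
for v in (176,200,232,260,284): print(v,[tuple(x) for x in t["color"][v,138:222:3]][:28])
E
```

```text
red (array([0.56108908, 0.10290406, 0.04474403]), np.float64(0.000948434848242076))
yel (array([ 0.45347513, -0.10930753,  0.0406496 ]), np.float64(0.001388334098395818))
dropper bulb (array([ 0.55171296, -0.10389991,  0.04887867]), np.float64(0.0006096359939939973))
div [ 0.55748329 -0.31050567  0.009     ] [ 0.45769292 -0.30666486  0.009     ] 0.09986425518242774 [ 0.50758811 -0.30858526  0.009     ] -2.2041560837963248
div scene [ 0.55536866 -0.30933137  0.009     ] [ 0.455404   -0.30529002  0.009     ] 0.10004631581525308 [ 0.50538633 -0.30731069  0.009     ]
[[0.56061739 0.10341053 0.045     ]] [[ 0.45442299 -0.10580344  0.045     ]]
176 [(np.uint8(50), np.uint8(52), np.uint8(54)), (np.uint8(50), np.uint8(53), np.uint8(54)), (np.uint8(50), np.uint8(52), np.uint8(54)), (np.uint8(48), np.uint8(50), np.uint8(51)), (np.uint8(50), np.uint8(52), np.uint8(54)), (np.uint8(50), np.uint8(51), np.uint8(53)), (np.uint8(50), np.uint8(53), np.uint8(54)), (np.uint8(50), np.uint8(53), np.uint8(54)), (np.uint8(50), np.uint8(51), np.uint8(53)), (np.uint8(50), np.uint8(52), np.uint8(52)), (np.uint
[... 5170 characters left out ...]
nt8(99), np.uint8(167)), (np.uint8(55), np.uint8(110), np.uint8(184)), (np.uint8(56), np.uint8(112), np.uint8(190)), (np.uint8(57), np.uint8(114), np.uint8(195)), (np.uint8(58), np.uint8(115), np.uint8(197)), (np.uint8(57), np.uint8(112), np.uint8(192)), (np.uint8(58), np.uint8(112), np.uint8(191)), (np.uint8(57), np.uint8(112), np.uint8(191)), (np.uint8(53), np.uint8(91), np.uint8(149)), (np.uint8(52), np.uint8(73), np.uint8(107)), (np.uint8(50), np.uint8(56), np.uint8(66)), (np.uint8(46), np.uint8(38), np.uint8(28)), (np.uint8(45), np.uint8(41), np.uint8(34)), (np.uint8(46), np.uint8(43), np.uint8(38)), (np.uint8(48), np.uint8(48), np.uint8(50)), (np.uint8(47), np.uint8(49), np.uint8(50))]
```

```bash
python3 - <<'E'
from h import *
t=r.snapshot("top"); s=r.snapshot("scene")
def rect(P): 
    c,wh,a=cv2.minAreaRect((P[:,:2]*1000).astype(np.float32)); return np.round(c,1),np.round(wh,1),round(a,2)
for n,q,win in(("top",t,(135,225,170,295)),("scene",s,(325,510,295,460))):
    H=hsv(q["color"]); m=cv2.inRange(H,(100,120,145),(125,255,255))
    k=np.zeros_like(m);k[win[2]:win[3],win[0]:win[1]]=1;m=m*k
    cs,h=cv2.findContours(m,cv2.RETR_CCOMP,cv2.CHAIN_APPROX_NONE)
    for i,c in enumerate(cs):
        if len(c)<80: continue
        c=c[:,0]; print(n,'hole' if h[0,i,3]>=0 else 'outer',len(c),rect(plane(q,c[:,0],c[:,1],.075)))
# carton
for n,q,win,z in(("top",t,(295,340,245,285),.040),):
    H=hsv(q["color"]);m=cv2.inRange(H,(50,100,60),(85,255,255))|cv2.inRange(H,(0,0,170),(180,60,255))
    k=np.zeros_like(m);k[win[2]:win[3],win[0]:win[1]]=1;m=m*k
    m=cv2.morphologyEx(m,cv2.MORPH_CLOSE,np.ones((3,3),np.uint8))
    cs,_=cv2.findContours(m,cv2.RETR_EXTERNAL,cv2.CHAIN_APPROX_NONE); c=max(cs,key=len)[:,0]
    print('carton',rect(plane(q,c[:,0],c[:,1],z)))
    mu=cv2.moments(m,True); print(plane(q,mu['m10']/mu['m00'],mu['m01']/mu['m00'],z), mu['m00'])
b=plane(t,[308.06,326.31],[260.69,268.27],.04); print(b.mean(0),np.degrees(np.arctan2(*(b[1]-b[0])[1::-1])))
# mats
for nm,q in(("top",t),("scene",s)):
  for c in('red','yellow'):
    for B in blobs(q["color"],*C[c],1000): 
        cs,_=cv2.findContours(B[3].astype(np.uint8),cv2.RETR_EXTERNAL,cv2.CHAIN_APPROX_NONE); cc=max(cs,key=len)[:,0]
        print(nm,c,rect(plane(q,cc[:,0],cc[:,1],.007)))
# blue dropper: whole silhouette in top
q=t;H=hsv(q["color"]);m=cv2.inRange(H,(0,0,110),(180,255,255));k=np.zeros_like(m);k[212:245,350:384]=1;m=m*k
cs,_=cv2.findContours(m,cv2.RETR_EXTERNAL,cv2.CHAIN_APPROX_NONE);c=max(cs,key=len)[:,0];cc,rad=cv2.minEnclosingCircle(c);print('dropper',cc,rad,plane(q,*cc,.036),plane(q,*cc,.0))
from scipy.spatial.transform import Rotation as R
st=r.get_state();print(st['tool_pos'],R.from_quat(st['eef_rot']).as_matrix().round(3))
E
```

```text
top outer 340 (array([543.3, 281.8]), array([221.1, 131.8]), 4.83)
top hole 302 (array([543.7, 282.5]), array([204. , 114.8]), 4.72)
scene outer 384 (array([543.3, 284. ]), array([221.4, 131.8]), 4.73)
scene hole 339 (array([542.6, 284. ]), array([202.6, 113.6]), 4.73)
carton (array([473.9,  -1. ]), array([61.2, 37.2]), 67.16)
[[ 0.47371049 -0.00109938  0.04      ]] 514.0
[ 0.47389088 -0.00109214  0.04      ] -112.98976049202757
top red (array([502.6, 286.5]), array([79.8, 93.7]), 4.63)
top yellow (array([583.5, 293.7]), array([81. , 92.8]), 4.95)
scene red (array([502. , 278.3]), array([ 80. , 103.8]), 4.53)
scene yellow (array([579.1, 284.6]), array([ 72. , 103.8]), 4.7)
dropper (365.5882263183594, 227.0) 8.646367073059082 [[ 0.55227906 -0.10418045  0.036     ]] [[ 0.55502923 -0.10752723  0.        ]]
[ 0.1653582  -0.60270408  0.26367141] [[-0.     0.265 -0.964]
 [ 0.    -0.964 -0.265]
 [-1.    -0.    -0.   ]]
```

Call:
play_rows([
  [[0, 0, -0.037], [0.6, 0.8, 0], 0],
  [[0, 0, -0.037], [0.6, 0.8, 0], 0],
  [[0, 0, -0.037], [0.6, 0.8, 0], 0],
  [[0, 0, -0.037], [0.6, 0.8, 0], 0],
  [[0, 0, -0.037], [0.6, 0.8, 0], 0],
], newtons=20)

```text
clock: 0.95
tool_pos: [0.2863, -0.4415, 0.2639]
eef_rot: [0.707, 0.029, -0.706, 0.029]
contact_force: [-0.0, 0.2, 0.2]
opening: 1.004
```

Call:
play_rows([
  [[0, 0, 0], [0.5, 0.8, 0], 0],
  [[0, 0, 0], [0.5, 0.8, 0], 0],
  [[0, 0, 0], [0.5, 0.8, 0], 0],
  [[0, 0, 0], [0.5, 0.8, -0.3], 0],
  [[0, 0, 0], [0.5, 0.8, -0.3], 0],
])

```text
clock: 1.45
tool_pos: [0.3865, -0.2817, 0.24]
eef_rot: [0.707, 0.029, -0.706, 0.03]
contact_force: [1.0, -0.5, 1.3]
opening: 1.003
```

Call:
play_rows([
  [[0, 0, 0], [0.4, 0.8, -0.5], 0],
  [[0, 0, 0], [0.4, 0.8, -0.5], 0],
  [[0, 0, 0], [0.4, 0.8, -0.5], 0],
  [[0, 0, 0], [0.2, 0.8, 0], 0],
  [[0, 0, 0], [0, 0, 0], 0],
])

```text
clock: 1.95
tool_pos: [0.4431, -0.1493, 0.1792]
eef_rot: [0.706, 0.034, -0.706, 0.031]
contact_force: [-0.2, -0.9, -0.2]
opening: 1.002
```

```bash
cat > st.py <<'E'
from h import *
from scipy.spatial.transform import Rotation as R
import sys
def show(tx,ty,tz=None,jaw=None):
    s=r.get_state();p=s['tool_pos'];M=R.from_quat(s['eef_rot']).as_matrix()
    a=np.degrees(np.arctan2(M[1,1],M[0,1]))
    print('t',round(s['clock'],2),'pos',p.round(4),'jaw deg',round(a,2),'down',M[:,0].round(3),'open',round(float(s['opening']),3),'F',np.round(s['contact_force'],1))
    d=(np.array([tx,ty,p[2] if tz is None else tz])-p); print('shift units',(d/.04).round(3))
    if jaw is not None:
        e=(jaw-a+90)%180-90; print('turn rad',round(np.radians(e),3))
    print('q',s['q'].round(2))
if __name__=="__main__":
    show(*[float(x) for x in sys.argv[1:]])
E
python3 st.py .4544 -.1078 .038 94.75; python3 - <<'E'
from h import *
cv2.imwrite("pics/w1.png",r.snapshot("wrist")["color"][:,:,::-1])
cv2.imwrite("pics/t1.png",r.snapshot("top")["color"][:,:,::-1])
E
```

```text
t 1.95 pos [ 0.4431 -0.1493  0.1792] jaw deg -84.73 down [ 0.     0.003 -1.   ] open 1.002 F [-0.2 -0.9 -0.2]
shift units [ 0.283  1.038 -3.53 ]
turn rad -0.009
q [ 0.26  0.64 -0.05  2.12  0.07  0.39 -1.32]
```

View pics/w1.png

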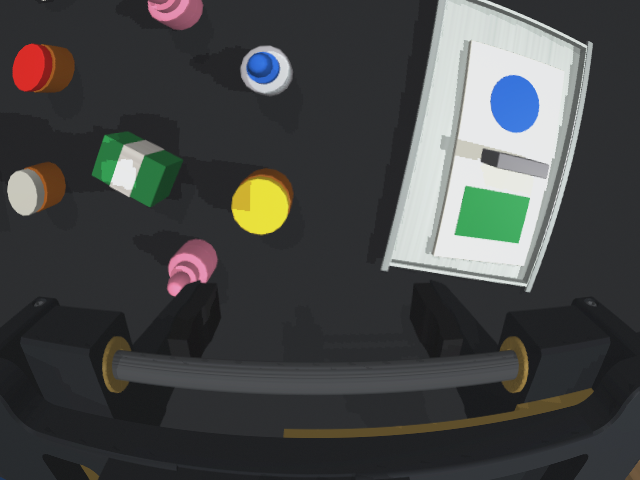

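View pics/t1.png

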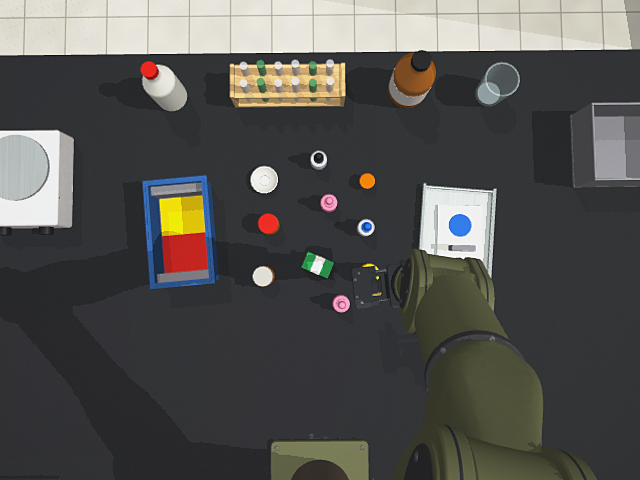

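```bash
cat >> h.py <<'E'
def wray(s,u,v):
    x=np.atleast_1d((np.asarray(u,float)-s["cx"]));y=np.atleast_1d(np.asarray(v,float)-s["cy"])
    th=np.hypot(x,y)/s["fx"];ph=np.arctan2(y,x)
    d=np.stack([np.sin(th)*np.cos(ph),-np.sin(th)*np.sin(ph),-np.cos(th)],-1)
    T=s["cam_to_world"];return T[:3,3],d@T[:3,:3].T
def wplane(s,u,v,z):
    o,d=wray(s,u,v);return o+d*((z-o[2])/d[:,2])[:,None]
E
python3 - <<'E'
from h import *
s=r.snapshot("wrist")
for c,z in (('yellow',.045),('blue',.009),('green',.009),('red',.045)):
    for b in blobs(s["color"],*C[c],200): print(c,b[:3],wplane(s,*b[0],z).round(4))
E
```

```text
yellow (array([252.7 , 203.52]), 2581, [224, 175, 58, 58]) [[ 0.4556 -0.1078  0.045 ]]
blue (array([254.12,  65.85]), 797, [238, 51, 33, 31]) [[ 0.5566 -0.0966  0.009 ]]
blue (array([507.98,  99.15]), 2181, [484, 71, 49, 57]) [[ 0.5574 -0.3065  0.009 ]]
green (array([104.83, 154.06]), 1109, [86, 131, 51, 54]) [[0.4818 0.0341 0.009 ]]
green (array([149.66, 176.63]), 1845, [125, 150, 52, 56]) [[ 0.4633 -0.0112  0.009 ]]
green (array([486.24, 211.29]), 3120, [450, 183, 74, 57]) [[ 0.4581 -0.3024  0.009 ]]
red (array([26.79, 68.67]), 1500, [8, 45, 39, 48]) [[0.5605 0.0985 0.045 ]]
```

Call:
play_rows([
  [[0, 0, -0.009], [0.15, 0.5, 0], 0],
  [[0, 0, 0], [0.15, 0.54, 0], 0],
  [[0, 0, 0], [0, 0, -0.8], 0],
  [[0, 0, 0], [0, 0, -0.8], 0],
  [[0, 0, 0], [0, 0, 0], 0],
])

```text
clock: 2.6
tool_pos: [0.4515, -0.1143, 0.1135]
eef_rot: [-0.705, -0.025, 0.709, -0.025]
contact_force: [-0.8, 0.4, 1.0]
opening: 1.001
```

```bash
python3 st.py .455 -.108 .038 94.75
```

```text
t 2.6 pos [ 0.4515 -0.1143  0.1135] jaw deg -85.9 down [-0.005  0.    -1.   ] open 1.001 F [-0.8  0.4  1. ]
shift units [ 0.088  0.157 -1.887]
turn rad 0.011
q [ 0.16  0.77 -0.01  2.16  0.05  0.22 -1.4 ]
```

Call:
play_rows([
  [[0, 0, 0], [0, 0, 0], 0],
  [[0, 0, 0], [0, 0, 0], 0],
])

```text
clock: 2.8
tool_pos: [0.4539, -0.1142, 0.117]
eef_rot: [0.707, 0.025, -0.706, 0.026]
contact_force: [-0.3, 0.3, -0.2]
opening: 1.0
```

```bash
python3 st.py .455 -.108 .038 94.75
```

```text
t 2.8 pos [ 0.4539 -0.1142  0.117 ] jaw deg -85.87 down [ 0.002 -0.001 -1.   ] open 1.0 F [-0.3  0.3 -0.2]
shift units [ 0.026  0.155 -1.976]
turn rad 0.011
q [ 0.16  0.76 -0.02  2.16  0.05  0.22 -1.4 ]
```

Call:
play_rows([
  [[0, 0, 0.011], [0.03, 0.155, -0.2], 0],
  [[0, 0, 0], [0, 0, -0.5], 0],
  [[0, 0, 0], [0, 0, -0.5], 0],
  [[0, 0, 0], [0, 0, -0.4], 0],
  [[0, 0, 0], [0, 0, 0], 0],
])

```text
clock: 3.3
tool_pos: [0.4543, -0.1063, 0.0508]
eef_rot: [-0.706, -0.03, 0.707, -0.03]
contact_force: [-0.7, 0.7, -0.3]
opening: 0.999
```

```bash
python3 st.py .455 -.108 .038 94.75
```

```text
t 3.3 pos [ 0.4543 -0.1063  0.0508] jaw deg -85.09 down [-0.001  0.    -1.   ] open 0.999 F [-0.7  0.7 -0.3]
shift units [ 0.017 -0.042 -0.319]
turn rad -0.003
q [ 0.13  0.9  -0.01  2.17  0.06  0.07 -1.41]
```

Call:
play_rows([
  [[0, 0, 0], [0, 0, -0.2], 0],
  [[0, 0, 0], [0, 0, 0], 150],
  [[0, 0, 0], [0, 0, 0], 255],
  [[0, 0, 0], [0, 0, 0], 255],
  [[0, 0, 0], [0, 0, 0], 255],
], newtons=20)

```text
clock: 3.8
tool_pos: [0.4548, -0.107, 0.0442]
eef_rot: [0.707, 0.03, -0.706, 0.03]
contact_force: [0.3, -0.8, -0.0]
opening: 0.66
```

Call:
play_rows([
  [[0, 0, 0], [0, 0, 0], 255],
  [[0, 0, 0], [0, 0, 0], 255],
  [[0, 0, 0], [0, 0, 0], 255],
])

```text
clock: 4.1
tool_pos: [0.4547, -0.107, 0.0439]
eef_rot: [0.707, 0.03, -0.706, 0.03]
contact_force: [-1.3, -1.2, 2.3]
opening: 0.492
```

```bash
python3 st.py .5837 .2863 .17 94.75
```

```text
t 4.1 pos [ 0.4547 -0.107   0.0439] jaw deg -85.15 down [ 0. -0. -1.] open 0.492 F [-1.3 -1.2  2.3]
shift units [3.225 9.833 3.152]
turn rad -0.002
q [ 0.13  0.92 -0.    2.17  0.06  0.05 -1.41]
```

Call:
play_rows([
  [[0, 0, 0], [0, 0, 0.4], 255],
  [[0, 0, 0], [0, 0, 0.8], 255],
  [[0, 0, 0], [0, 0, 0.8], 255],
  [[0, 0, 0], [0, 0, 0.8], 255],
  [[0, 0, 0], [0, 0.4, 0.6], 255],
])

```text
clock: 4.6
tool_pos: [0.4545, -0.0929, 0.1814]
eef_rot: [0.707, 0.028, -0.706, 0.029]
contact_force: [-0.2, 0.4, -1.5]
opening: 0.492
```

Call:
play_rows([
  [[0, 0, 0], [0.3, 0.8, 0], 255],
  [[0, 0, 0], [0.3, 0.8, 0], 255],
  [[0, 0, 0], [0.3, 0.8, 0], 255],
  [[0, 0, 0], [0.3, 0.8, 0], 255],
  [[0, 0, 0], [0.3, 0.8, 0], 255],
])

```text
clock: 5.1
tool_pos: [0.5144, 0.0704, 0.1795]
eef_rot: [-0.706, -0.03, 0.707, -0.03]
contact_force: [1.3, 0.2, -2.0]
opening: 0.493
```

Call:
play_rows([
  [[0, 0, 0], [0.3, 0.8, 0], 255],
  [[0, 0, 0], [0.3, 0.8, 0], 255],
  [[0, 0, 0], [0.3, 0.8, 0], 255],
  [[0, 0, 0], [0.3, 0.8, 0], 255],
  [[0, 0, 0], [0.3, 0.8, 0], 255],
])

```text
clock: 5.6
tool_pos: [0.5743, 0.2302, 0.1793]
eef_rot: [-0.706, -0.03, 0.707, -0.03]
contact_force: [0.4, -0.0, -1.6]
opening: 0.496
```

```bash
python3 st.py .5837 .2863 .15 94.75;  python3 - <<'E'
from h import *
cv2.imwrite("pics/w2.png",r.snapshot("wrist")["color"][:,:,::-1])
E
```

```text
t 5.6 pos [0.5743 0.2302 0.1793] jaw deg -85.13 down [-0.001 -0.001 -1.   ] open 0.496 F [ 0.4 -0.  -1.6]
shift units [ 0.236  1.402 -0.732]
turn rad -0.002
q [-0.5   0.79  0.07  1.67 -0.08  0.69 -1.87]
```

View pics/w2.png

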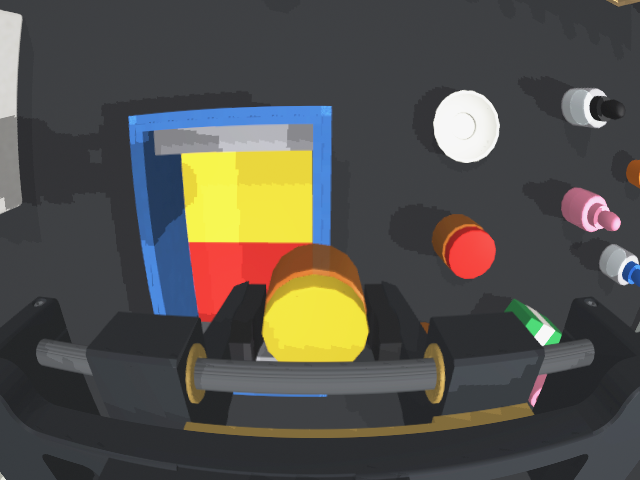

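Call:
play_rows([
  [[0, 0, 0], [0.12, 0.7, 0], 255],
  [[0, 0, 0], [0.12, 0.7, 0], 255],
  [[0, 0, 0], [0, 0, 0], 255],
  [[0, 0, 0], [0, 0, -0.7], 255],
  [[0, 0, 0], [0, 0, 0], 255],
])

```text
clock: 6.15
tool_pos: [0.5814, 0.2832, 0.1484]
eef_rot: [-0.704, -0.029, 0.709, -0.031]
contact_force: [-1.8, -0.4, -0.7]
opening: 0.494
```

```bash
python3 st.py .5837 .2863 .052 94.75
```

```text
t 6.15 pos [0.5814 0.2832 0.1484] jaw deg -85.14 down [-0.007 -0.004 -1.   ] open 0.494 F [-1.8 -0.4 -0.7]
shift units [ 0.058  0.076 -2.41 ]
turn rad -0.002
q [-0.57  0.86  0.08  1.59 -0.09  0.7  -1.93]
```

Call:
play_rows([
  [[0, 0, 0], [0.03, 0.06, -0.6], 255],
  [[0, 0, 0], [0, 0, -0.6], 255],
  [[0, 0, 0], [0, 0, -0.5], 255],
  [[0, 0, 0], [0, 0, -0.4], 255],
  [[0, 0, 0], [0, 0, 0], 255],
])

```text
clock: 6.65
tool_pos: [0.584, 0.2862, 0.0659]
eef_rot: [-0.705, -0.029, 0.708, -0.031]
contact_force: [-0.1, -0.5, -1.4]
opening: 0.489
```

```bash
python3 st.py .5837 .2863 .052 94.75
```

```text
t 6.65 pos [0.584  0.2862 0.0659] jaw deg -85.17 down [-0.004 -0.002 -1.   ] open 0.489 F [-0.1 -0.5 -1.4]
shift units [-0.006  0.003 -0.348]
turn rad -0.001
q [-0.56  0.98  0.06  1.61 -0.1   0.56 -1.93]
```

Call:
play_rows([
  [[0, 0, 0], [0, 0, -0.2], 255],
  [[0, 0, 0], [0, 0, -0.14], 255],
  [[0, 0, 0], [0, 0, 0], 255],
  [[0, 0, 0], [0, 0, 0], 85],
  [[0, 0, 0], [0, 0, 0], 85],
])

```text
clock: 7.15
tool_pos: [0.5859, 0.2877, 0.0549]
eef_rot: [0.707, 0.03, -0.706, 0.03]
contact_force: [0.8, -0.6, 0.0]
opening: 0.643
```

```bash
python3 st.py .5837 .2863 .052 94.75
```

```text
t 7.15 pos [0.5859 0.2877 0.0549] jaw deg -85.14 down [ 0.001  0.001 -1.   ] open 0.643 F [ 0.8 -0.6  0. ]
shift units [-0.056 -0.035 -0.072]
turn rad -0.002
q [-0.56  1.    0.06  1.61 -0.1   0.54 -1.93]
```

Call:
play_rows([
  [[0, 0, 0], [0, 0, 0.5], 85],
  [[0, 0, 0], [0, 0, 0.8], 85],
  [[0, 0, 0], [0, 0, 0.8], 0],
  [[0, 0, 0], [0, -0.5, 0.5], 0],
  [[0, 0, 0], [0, -0.5, 0], 0],
])

```text
clock: 7.65
tool_pos: [0.5875, 0.2484, 0.1618]
eef_rot: [0.709, 0.032, -0.704, 0.029]
contact_force: [0.9, -1.1, -0.8]
opening: 0.914
```

Call:
play_rows([
  [[0, 0, 0], [-0.12, -0.8, 0], 0],
  [[0, 0, 0], [-0.12, -0.8, 0], 0],
  [[0, 0, 0], [-0.12, -0.8, 0], 0],
  [[0, 0, 0], [-0.12, -0.8, 0], 0],
  [[0, 0, 0], [0, 0, 0], 0],
])

```text
clock: 8.15
tool_pos: [0.565, 0.1116, 0.1575]
eef_rot: [-0.706, -0.025, 0.708, -0.029]
contact_force: [-0.0, 0.5, -0.2]
opening: 0.999
```

```bash
python3 st.py .561 .1027 .044 94.75;  python3 - <<'E'
from h import *
s=r.snapshot("wrist");cv2.imwrite("pics/w3.png",s["color"][:,:,::-1])
for c,z in (('red',.045),):
    for b in blobs(s["color"],*C[c],200): print(c,b[:3],wplane(s,*b[0],z).round(4))
t=r.snapshot("top");cv2.imwrite("pics/t3.png",cv2.resize(t["color"][150:310,120:400,::-1],None,fx=2.5,fy=2.5))
for b in blobs(t["color"],*C['yellow'],100): print(b[:3],plane(t,*b[0],.052))
E
```

```text
t 8.15 pos [0.565  0.1116 0.1575] jaw deg -85.65 down [-0.003 -0.006 -1.   ] open 0.999 F [-0.   0.5 -0.2]
shift units [-0.101 -0.222 -2.838]
turn rad 0.007
q [-0.3   0.77  0.04  1.81 -0.05  0.56 -1.72]
red (array([324.32, 238.91]), 3004, [294, 208, 62, 62]) [[0.564  0.1052 0.045 ]]
red (array([102.81, 270.55]), 4788, [64, 231, 78, 83]) [[0.5245 0.2731 0.045 ]]
(array([171.93, 216.18]), 847, [159, 197, 28, 39]) [[0.57707773 0.30156814 0.052     ]]
```

View pics/t3.png

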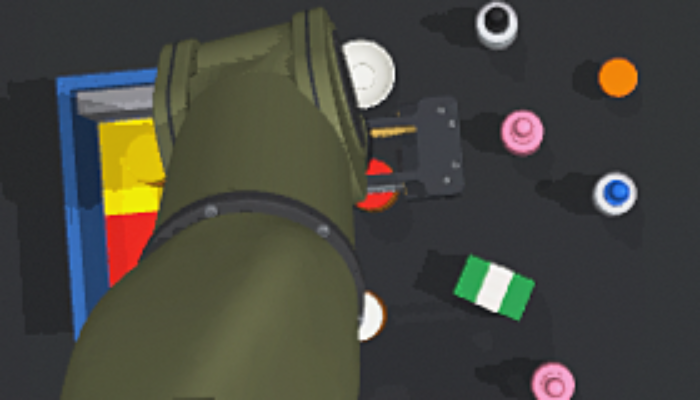

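View pics/w3.png

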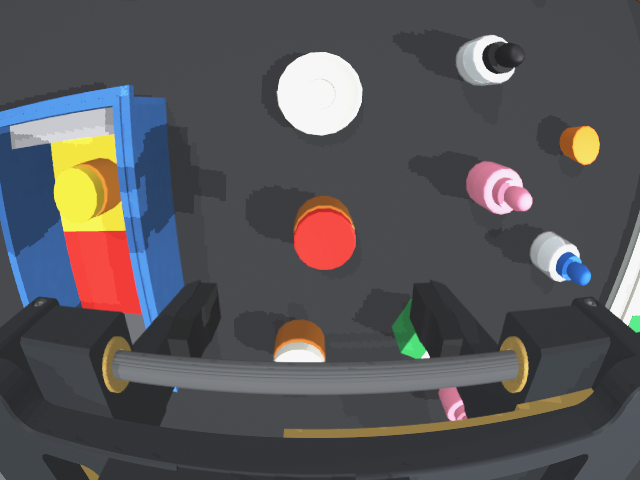

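Call:
play_rows([
  [[0, 0, 0.007], [-0.07, -0.2, 0], 0],
  [[0, 0, 0], [0, 0, 0], 0],
  [[0, 0, 0], [0, 0, -0.7], 0],
  [[0, 0, 0], [0, 0, -0.7], 0],
  [[0, 0, 0], [0, 0, 0], 0],
])

```text
clock: 8.75
tool_pos: [0.561, 0.1119, 0.0992]
eef_rot: [-0.704, -0.033, 0.709, -0.033]
contact_force: [-1.0, 0.3, 0.2]
opening: 0.999
```

```bash
python3 st.py .562 .1035 .042 94.75
```

```text
t 8.75 pos [0.561  0.1119 0.0992] jaw deg -84.65 down [-0.006 -0.001 -1.   ] open 0.999 F [-1.   0.3  0.2]
shift units [ 0.025 -0.211 -1.431]
turn rad -0.01
q [-0.29  0.86  0.03  1.85 -0.05  0.44 -1.71]
```

Call:
play_rows([
  [[0, 0, 0], [0, -0.2, 0], 0],
  [[0, 0, 0], [0, 0, -0.5], 0],
  [[0, 0, 0], [0, 0, -0.5], 0],
  [[0, 0, 0], [0, 0, 0], 0],
  [[0, 0, 0], [0, 0, 0], 0],
])

```text
clock: 9.25
tool_pos: [0.5641, 0.1032, 0.0634]
eef_rot: [0.707, 0.032, -0.706, 0.032]
contact_force: [0.9, -0.6, 0.5]
opening: 1.0
```

```bash
python3 st.py .562 .1035 .042 94.75
```

```text
t 9.25 pos [0.5641 0.1032 0.0634] jaw deg -84.75 down [ 0.001 -0.    -1.   ] open 1.0 F [ 0.9 -0.6  0.5]
shift units [-0.053  0.007 -0.534]
turn rad -0.009
q [-0.27  0.92  0.02  1.86 -0.04  0.36 -1.7 ]
```

Call:
play_rows([
  [[0, 0, 0], [-0.04, 0, -0.3], 0],
  [[0, 0, 0], [0, 0, -0.24], 0],
  [[0, 0, 0], [0, 0, 0], 0],
  [[0, 0, 0], [0, 0, 0], 255],
  [[0, 0, 0], [0, 0, 0], 255],
])

```text
clock: 9.75
tool_pos: [0.562, 0.1035, 0.0407]
eef_rot: [0.706, 0.032, -0.706, 0.032]
contact_force: [0.9, 0.5, 0.2]
opening: 0.842
```

Call:
play_rows([
  [[0, 0, 0], [0, 0, 0], 255],
  [[0, 0, 0], [0, 0, 0], 255],
  [[0, 0, 0], [0, 0, 0], 255],
  [[0, 0, 0], [0, 0, 0], 255],
  [[0, 0, 0], [0, 0, 0], 255],
])

```text
clock: 10.25
tool_pos: [0.5619, 0.1035, 0.0407]
eef_rot: [0.706, 0.032, -0.706, 0.032]
contact_force: [-0.8, -0.2, -0.2]
opening: 0.491
```

```bash
python3 st.py .5029 .2797 .16 94.75
```

```text
t 10.25 pos [0.5619 0.1035 0.0407] jaw deg -84.74 down [ 0.  0. -1.] open 0.491 F [-0.8 -0.2 -0.2]
shift units [-1.474  4.404  2.984]
turn rad -0.009
q [-0.27  0.96  0.02  1.86 -0.04  0.32 -1.7 ]
```

Call:
play_rows([
  [[0, 0, 0], [0, 0, 0.5], 255],
  [[0, 0, 0], [0, 0, 0.8], 255],
  [[0, 0, 0], [0, 0, 0.8], 255],
  [[0, 0, 0], [0, 0, 0.8], 255],
  [[0, 0, 0], [-0.2, 0.4, 0.2], 255],
])

```text
clock: 10.75
tool_pos: [0.5566, 0.1168, 0.1679]
eef_rot: [0.709, 0.03, -0.704, 0.031]
contact_force: [0.6, 0.5, -0.7]
opening: 0.495
```

Call:
play_rows([
  [[0, 0, 0], [-0.25, 0.8, 0], 255],
  [[0, 0, 0], [-0.25, 0.8, 0], 255],
  [[0, 0, 0], [-0.25, 0.8, 0], 255],
  [[0, 0, 0], [-0.25, 0.8, 0], 255],
  [[0, 0, 0], [-0.25, 0.8, 0], 255],
])

```text
clock: 11.25
tool_pos: [0.503, 0.2805, 0.1644]
eef_rot: [-0.706, -0.032, 0.707, -0.033]
contact_force: [-0.1, -0.0, -0.8]
opening: 0.494
```

```bash
python3 st.py .5029 .2797 .049 94.75
```

```text
t 11.25 pos [0.503  0.2805 0.1644] jaw deg -84.74 down [-0.001 -0.    -1.   ] open 0.494 F [-0.1 -0.  -0.8]
shift units [-2.000e-03 -2.100e-02 -2.884e+00]
turn rad -0.009
q [-0.64  0.76  0.08  1.81 -0.1   0.57 -1.97]
```

Call:
play_rows([
  [[0, 0, 0], [0, 0, 0], 255],
  [[0, 0, 0], [0, 0, -0.7], 255],
  [[0, 0, 0], [0, 0, -0.7], 255],
  [[0, 0, 0], [0, 0, -0.7], 255],
  [[0, 0, 0], [0, 0, 0], 255],
])

```text
clock: 11.75
tool_pos: [0.5016, 0.2776, 0.0774]
eef_rot: [-0.704, -0.031, 0.709, -0.034]
contact_force: [-0.4, -0.3, -1.6]
opening: 0.493
```

```bash
python3 st.py .5029 .2797 .049 94.75
```

```text
t 11.75 pos [0.5016 0.2776 0.0774] jaw deg -84.76 down [-0.006 -0.004 -1.   ] open 0.493 F [-0.4 -0.3 -1.6]
shift units [ 0.033  0.052 -0.71 ]
turn rad -0.009
q [-0.62  0.9   0.06  1.85 -0.11  0.4  -1.96]
```

Call:
play_rows([
  [[0, 0, 0], [0, 0, -0.4], 255],
  [[0, 0, 0], [0, 0, -0.33], 255],
  [[0, 0, 0], [0, 0, 0], 255],
  [[0, 0, 0], [0, 0, 0], 255],
])

```text
clock: 12.15
tool_pos: [0.5039, 0.2795, 0.0515]
eef_rot: [0.706, 0.032, -0.706, 0.032]
contact_force: [0.4, 0.6, 0.1]
opening: 0.49
```

```bash
python3 st.py .5029 .2797 .048 94.75
```

```text
t 12.15 pos [0.5039 0.2795 0.0515] jaw deg -84.74 down [ 0.  0. -1.] open 0.49 F [0.4 0.6 0.1]
shift units [-0.026  0.005 -0.089]
turn rad -0.009
q [-0.61  0.95  0.05  1.85 -0.12  0.35 -1.96]
```

Call:
play_rows([
  [[0, 0, 0], [0, 0, -0.06], 255],
  [[0, 0, 0], [0, 0, 0], 85],
  [[0, 0, 0], [0, 0, 0], 85],
  [[0, 0, 0], [0, 0, 0], 85],
  [[0, 0, 0], [0, 0, 0.3], 85],
])

```text
clock: 12.65
tool_pos: [0.503, 0.2791, 0.0604]
eef_rot: [-0.706, -0.032, 0.707, -0.033]
contact_force: [-0.2, -0.4, -0.2]
opening: 0.667
```

Call:
play_rows([
  [[0, 0, 0], [0, 0, 0.8], 85],
  [[0, 0, 0], [0, 0, 0.8], 85],
  [[0, 0, 0], [0, 0, 0.9], 85],
  [[0, 0, 0.14], [0, -0.6, 0.3], 0],
  [[0, 0, 0.14], [0, -0.8, 0], 0],
])

```text
clock: 13.15
tool_pos: [0.5052, 0.2256, 0.1763]
eef_rot: [0.697, 0.135, -0.692, 0.133]
contact_force: [1.0, -0.7, -0.5]
opening: 0.825
```

Call:
play_rows([
  [[0, 0, 0.14], [0, -0.9, 0], 0],
  [[0, 0, 0.14], [0, -0.9, 0], 0],
  [[0, 0, 0.14], [0, -0.9, 0], 0],
  [[0, 0, 0.14], [0, -0.9, 0], 0],
  [[0, 0, 0.14], [0, -0.9, 0], 0],
])

```text
clock: 13.65
tool_pos: [0.5039, 0.0418, 0.1739]
eef_rot: [0.607, 0.362, -0.607, 0.363]
contact_force: [1.6, 0.2, -0.8]
opening: 1.0
```

Call:
play_rows([
  [[0, 0, 0.14], [0, -0.9, 0], 0],
  [[0, 0, 0.14], [0, -0.9, 0], 0],
  [[0, 0, 0.14], [0, -0.9, 0], 0],
  [[0, 0, 0.0], [0, -0.9, 0], 0],
  [[0, 0, 0.0], [0, -0.9, 0], 0],
])

```text
clock: 14.15
tool_pos: [0.5036, -0.1386, 0.1738]
eef_rot: [-0.519, -0.479, 0.52, -0.48]
contact_force: [1.1, 0.0, -0.4]
opening: 1.001
```

```bash
python3 st.py .5065 -.308 .15 -2.2;  python3 - <<'E'
from h import *
for n in("top","scene"): cv2.imwrite(f"pics/{n}4.png",r.snapshot(n)["color"][:,:,::-1])
E
```

```text
t 14.15 pos [ 0.5036 -0.1386  0.1738] jaw deg -4.55 down [ 0.001 -0.001 -1.   ] open 1.001 F [ 1.1  0.  -0.4]
shift units [ 0.072 -4.234 -0.596]
turn rad 0.041
q [ 0.43  0.72 -0.41  1.95  0.51  0.57 -0.4 ]
```

View pics/top4.png

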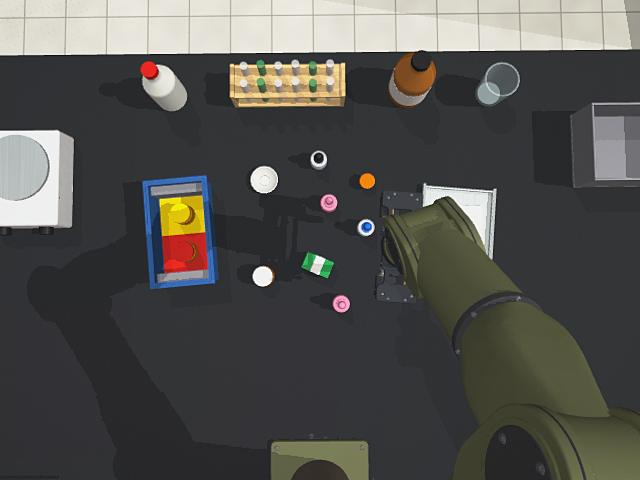

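View pics/scene4.png

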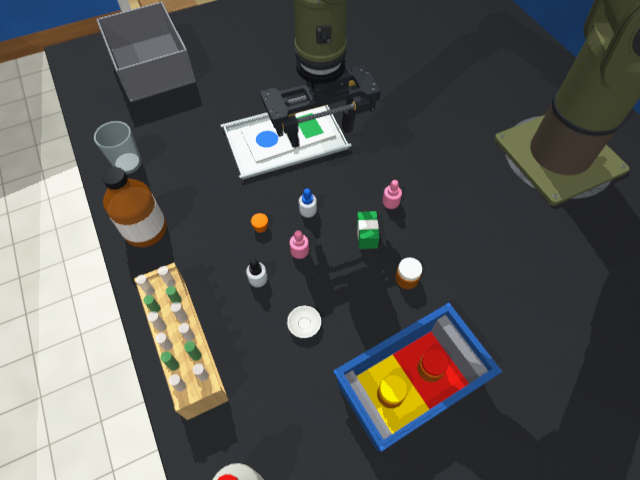

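Call:
play_rows([
  [[0, 0, 0.02], [0, -0.8, 0], 0],
  [[0, 0, 0.02], [0, -0.8, 0], 0],
  [[0, 0, 0], [0.03, -0.8, 0], 0],
  [[0, 0, 0], [0.04, -0.8, 0], 0],
  [[0, 0, 0], [0, -0.6, 0], 0],
])

```text
clock: 14.75
tool_pos: [0.5066, -0.2905, 0.1737]
eef_rot: [-0.51, -0.489, 0.51, -0.49]
contact_force: [0.2, 0.2, -0.4]
opening: 1.001
```

Call:
play_rows([
  [[0, 0, 0], [0, -0.3, 0], 0],
  [[0, 0, 0], [0, 0, 0], 0],
  [[0, 0, 0], [0, 0, 0], 120],
  [[0, 0, 0], [0, 0, 0], 120],
])

```text
clock: 15.15
tool_pos: [0.5071, -0.2983, 0.1732]
eef_rot: [0.509, 0.491, -0.509, 0.491]
contact_force: [-0.2, -0.3, 0.8]
opening: 0.845
```

```bash
python3 st.py .5065 -.308 .04 -2.2;  python3 - <<'E'
from h import *
s=r.snapshot("wrist");cv2.imwrite("pics/w5.png",s["color"][:,:,::-1])
P=[]
for c in ('blue','green'):
    for b in blobs(s["color"],*C[c],500): print(c,b[:3],wplane(s,*b[0],.009).round(4))
E
```

```text
t 15.15 pos [ 0.5071 -0.2983  0.1732] jaw deg -2.06 down [ 0.     0.001 -1.   ] open 0.845 F [-0.2 -0.3  0.8]
shift units [-0.015 -0.244 -3.331]
turn rad -0.002
q [ 0.73  0.79 -0.48  1.75  0.52  0.72 -0.06]
blue (array([377.38, 225.97]), 2675, [348, 198, 60, 57]) [[ 0.5571 -0.3069  0.009 ]]
green (array([254.87, 225.27]), 4099, [227, 186, 56, 80]) [[ 0.458  -0.3029  0.009 ]]
```

View pics/w5.png

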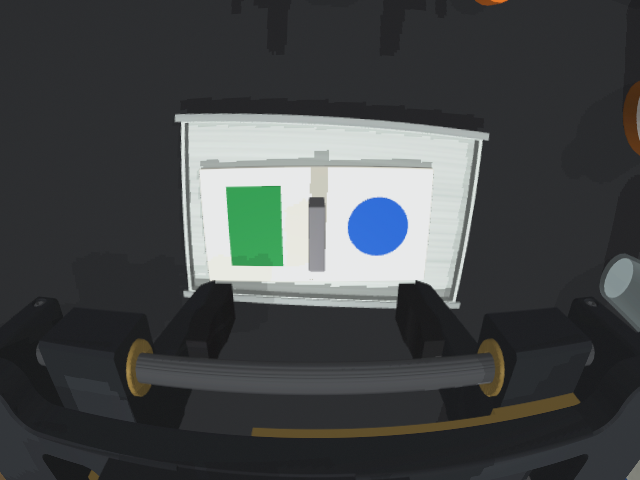

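Call:
play_rows([
  [[0, 0, 0], [0, -0.22, 0], 120],
  [[0, 0, 0], [0, 0, -0.8], 120],
  [[0, 0, 0], [0, 0, -0.8], 120],
  [[0, 0, 0], [0, 0, -0.8], 120],
  [[0, 0, 0], [0, 0, 0], 120],
])

```text
clock: 15.7
tool_pos: [0.504, -0.3085, 0.0734]
eef_rot: [-0.508, -0.493, 0.511, -0.488]
contact_force: [-1.5, 0.7, 0.1]
opening: 0.528
```

```bash
python3 st.py .507 -.307 .039 -2.2
```

```text
t 15.7 pos [ 0.504  -0.3085  0.0734] jaw deg -2.19 down [-0.007  0.003 -1.   ] open 0.528 F [-1.5  0.7  0.1]
shift units [ 0.074  0.037 -0.86 ]
turn rad -0.0
q [ 0.69  0.94 -0.38  1.78  0.62  0.55 -0.13]
```

Call:
play_rows([
  [[0, 0, 0], [0, 0, -0.4], 120],
  [[0, 0, 0], [0, 0, -0.4], 120],
  [[0, 0, 0], [0, 0, 0], 120],
  [[0, 0, 0], [0, 0, 0], 120],
])

```text
clock: 16.1
tool_pos: [0.5068, -0.3094, 0.0451]
eef_rot: [0.51, 0.49, -0.51, 0.49]
contact_force: [-1.0, -0.5, 0.4]
opening: 0.533
```

```bash
python3 st.py .507 -.307 .039 -2.2
```

```text
t 16.1 pos [ 0.5068 -0.3094  0.0451] jaw deg -2.22 down [ 0. -0. -1.] open 0.533 F [-1.  -0.5  0.4]
shift units [ 0.006  0.059 -0.153]
turn rad 0.0
q [ 0.67  0.99 -0.35  1.78  0.65  0.49 -0.16]
```

Call:
play_rows([
  [[0, 0, 0], [0, 0.05, -0.13], 120],
  [[0, 0, 0], [0, 0, 0], 255],
  [[0, 0, 0], [0, 0, 0], 255],
  [[0, 0, 0], [0, 0, 0], 255],
  [[0, 0, 0], [0, 0, 0], 255],
], newtons=40)

```text
clock: 16.6
tool_pos: [0.5067, -0.3075, 0.04]
eef_rot: [0.51, 0.49, -0.51, 0.49]
contact_force: [0.2, 0.2, 0.3]
opening: 0.193
```

Call:
play_rows([
  [[0, 0, 0], [0, 0, 0], 255],
  [[0, 0, 0], [0, 0, 0], 255],
  [[0, 0, 0], [0, 0, 0], 255],
  [[0, 0, 0], [0, 0, 0], 255],
])

```text
clock: 17.0
tool_pos: [0.5069, -0.3074, 0.0399]
eef_rot: [0.51, 0.49, -0.51, 0.49]
contact_force: [1.6, 0.1, 1.4]
opening: 0.134
```

```bash
python3 st.py .507 -.307 .17 4.75
```

```text
t 17.0 pos [ 0.5069 -0.3074  0.0399] jaw deg -2.23 down [ 0.001 -0.    -1.   ] open 0.134 F [1.6 0.1 1.4]
shift units [0.004 0.011 3.251]
turn rad 0.122
q [ 0.66  0.99 -0.34  1.79  0.65  0.48 -0.16]
```

Call:
play_rows([
  [[0, 0, 0], [0, 0, 0.3], 255],
  [[0, 0, 0], [0, 0, 0.6], 255],
  [[0, 0, 0], [0, 0, 0.8], 255],
  [[0, 0, 0], [0, 0, 0.8], 255],
  [[0, 0, 0], [0, 0, 0.8], 255],
])

```text
clock: 17.5
tool_pos: [0.5059, -0.3071, 0.1734]
eef_rot: [-0.51, -0.49, 0.51, -0.49]
contact_force: [0.3, -1.0, -0.6]
opening: 0.13
```

Call:
play_rows([
  [[0, 0, 0], [0, 0, 0.4], 255],
  [[0, 0, 0], [0, 0, 0], 255],
  [[0, 0, 0], [0, 0, 0], 255],
])

```text
clock: 17.8
tool_pos: [0.5059, -0.3074, 0.1876]
eef_rot: [-0.51, -0.49, 0.51, -0.49]
contact_force: [-0.8, 0.5, -1.8]
opening: 0.133
```

```bash
python3 st.py .5433 .283 .19 4.75;  python3 - <<'E'
from h import *
s=r.snapshot("wrist");cv2.imwrite("pics/w6.png",s["color"][:,:,::-1])
z=r.get_state()['tool_pos'][2]-.031
for c in ('blue','green'):
    for b in blobs(s["color"],*C[c],500): print(c,b[:3],wplane(s,*b[0],z).round(4))
E
```

```text
t 17.8 pos [ 0.5059 -0.3074  0.1876] jaw deg -2.25 down [-0.001 -0.    -1.   ] open 0.133 F [-0.8  0.5 -1.8]
shift units [ 0.934 14.759  0.06 ]
turn rad 0.122
q [ 0.75  0.78 -0.49  1.73  0.5   0.76 -0.04]
blue (array([419.42, 284.36]), 6117, [369, 244, 100, 76]) [[ 0.5548 -0.3033  0.1559]]
green (array([208.18, 270.37]), 8194, [157, 225, 100, 94]) [[ 0.4569 -0.2924  0.1559]]
```

View pics/w6.png

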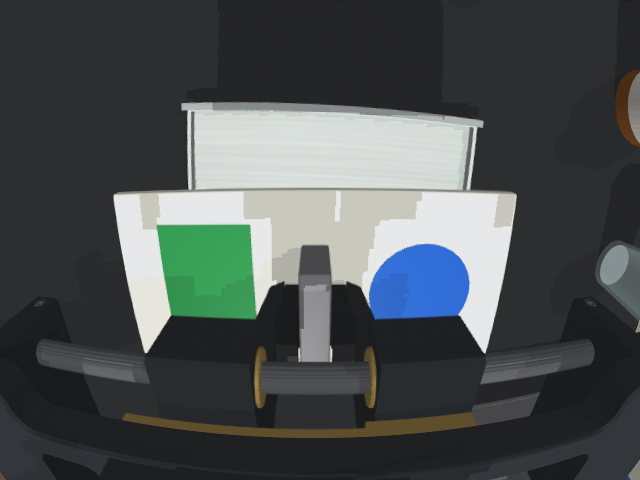

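Call:
play_rows([
  [[0, 0, 0.02], [0.05, 0.5, 0], 255],
  [[0, 0, 0.02], [0.05, 0.7, 0], 255],
  [[0, 0, 0.02], [0.05, 0.8, 0], 255],
  [[0, 0, 0.02], [0.05, 0.8, 0], 255],
  [[0, 0, 0.02], [0.05, 0.8, 0], 255],
])

```text
clock: 18.35
tool_pos: [0.5158, -0.1603, 0.1867]
eef_rot: [0.484, 0.517, -0.484, 0.515]
contact_force: [0.6, 0.4, -0.7]
opening: 0.132
```

Call:
play_rows([
  [[0, 0, 0.02], [0.05, 0.8, 0], 255],
  [[0, 0, 0], [0.05, 0.8, 0], 255],
  [[0, 0, 0], [0.05, 0.8, 0], 255],
  [[0, 0, 0], [0.05, 0.8, 0], 255],
  [[0, 0, 0], [0.05, 0.8, 0], 255],
])

```text
clock: 18.85
tool_pos: [0.5253, -0.0006, 0.1868]
eef_rot: [0.478, 0.521, -0.479, 0.52]
contact_force: [0.9, 0.0, -1.0]
opening: 0.131
```

Call:
play_rows([
  [[0, 0, 0], [0.05, 0.8, 0], 255],
  [[0, 0, 0], [0.05, 0.8, 0], 255],
  [[0, 0, 0], [0.05, 0.8, 0], 255],
  [[0, 0, 0], [0.05, 0.8, 0], 255],
  [[0, 0, 0], [0.05, 0.8, 0], 255],
])

```text
clock: 19.35
tool_pos: [0.5349, 0.1591, 0.1867]
eef_rot: [0.478, 0.521, -0.479, 0.52]
contact_force: [0.6, -0.4, -2.0]
opening: 0.133
```

Call:
play_rows([
  [[0, 0, 0], [0.05, 0.8, 0], 255],
  [[0, 0, 0], [0.05, 0.8, 0], 255],
  [[0, 0, 0], [0.05, 0.6, 0], 255],
  [[0, 0, 0], [0, 0, 0], 255],
  [[0, 0, 0], [0, 0, 0], 255],
])

```text
clock: 19.85
tool_pos: [0.541, 0.2453, 0.1866]
eef_rot: [0.478, 0.521, -0.48, 0.52]
contact_force: [0.3, 0.3, -1.0]
opening: 0.129
```

```bash
python3 st.py .5433 .283 .15 4.75
```

```text
t 19.85 pos [0.541  0.2453 0.1866] jaw deg 4.8 down [-0.002 -0.001 -1.   ] open 0.129 F [ 0.3  0.3 -1. ]
shift units [ 0.058  0.942 -0.915]
turn rad -0.001
q [-0.26  0.77 -0.43  1.72  0.44  0.74 -0.83]
```

Call:
play_rows([
  [[0, 0, 0], [0.06, 0.5, 0], 255],
  [[0, 0, 0], [0, 0.44, 0], 255],
  [[0, 0, 0], [0, 0, 0], 255],
  [[0, 0, 0], [0, 0, -0.7], 255],
  [[0, 0, 0], [0, 0, 0], 255],
])

```text
clock: 20.35
tool_pos: [0.5431, 0.2796, 0.1569]
eef_rot: [0.477, 0.52, -0.482, 0.52]
contact_force: [-1.9, -1.0, -1.7]
opening: 0.134
```

```bash
python3 st.py .5433 .283 .095 4.75;  python3 - <<'E'
from h import *
for n in("top","scene","wrist"): cv2.imwrite(f"pics/{n}7.png",r.snapshot(n)["color"][:,:,::-1])
E
```

```text
t 20.35 pos [0.5431 0.2796 0.1569] jaw deg 4.63 down [-0.005 -0.005 -1.   ] open 0.134 F [-1.9 -1.  -1.7]
shift units [ 0.005  0.085 -1.548]
turn rad 0.002
q [-0.33  0.83 -0.4   1.69  0.46  0.72 -0.88]
```

View pics/top7.png

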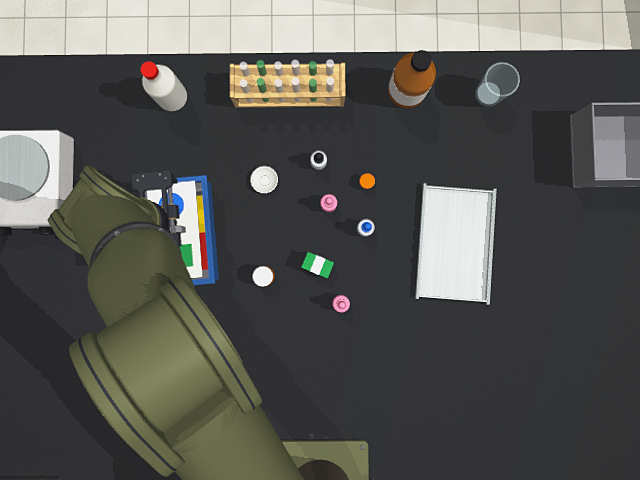

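View pics/scene7.png

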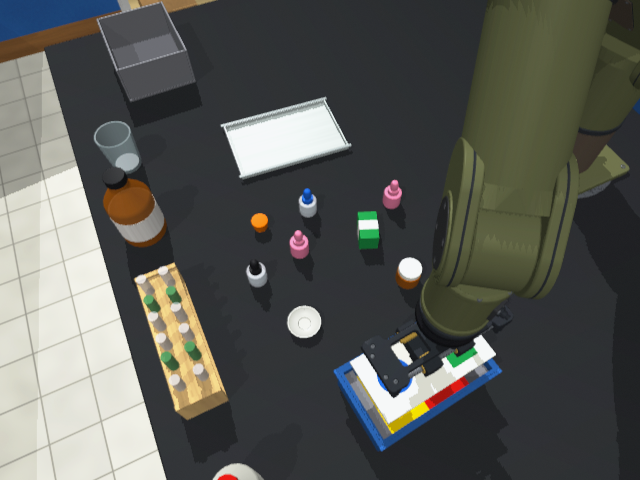

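View pics/wrist7.png

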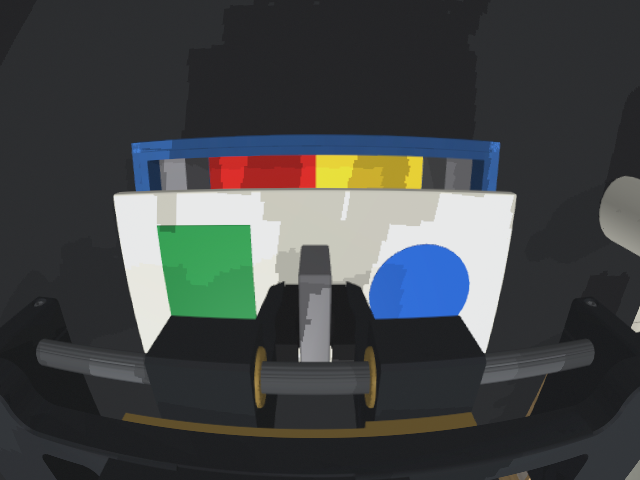

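```bash
python3 - <<'E'
from h import *
s=r.snapshot("wrist"); p=r.get_state()['tool_pos']; z=p[2]-.031
c=wplane(s,[116,514.5],[194,194.5],z); print(c.round(4),np.linalg.norm(c[1]-c[0]))
a=np.arctan2(*(c[1]-c[0])[1::-1]);print('deg',np.degrees(a)); m=c.mean(0)
ctr=m[:2]-.049*np.array([-np.sin(a),np.cos(a)]);print('centre',ctr,'minus tcp',ctr-p[:2])
# carrier far rim outer corners at z=.075 in wrist
k=wplane(s,[132,499],[145,144],.075);print(k.round(4),np.linalg.norm(k[1]-k[0]));a2=np.arctan2(*(k[1]-k[0])[1::-1]);print(np.degrees(a2), k.mean(0)[:2]-.066*np.array([-np.sin(a2),np.cos(a2)]))
t=r.snapshot("top")
E
```

```text
[[0.4498 0.3244 0.1296]
 [0.6322 0.3392 0.1296]] 0.18294062177406567
deg 4.633479036514535
centre [0.54493832 0.28299684] minus tcp [-0.00049759  0.00095618]
[[0.4305 0.3411 0.075 ]
 [0.6488 0.3597 0.075 ]] 0.2191122016090882
4.874094301182287 [0.54522695 0.28466215]
```

```bash
python3 st.py .5443 .2835 .095 4.75
```

```text
t 20.6 pos [0.5455 0.2822 0.1608] jaw deg 4.61 down [ 0.001  0.001 -1.   ] open 0.133 F [ 0.7 -0.3 -1.8]
shift units [-0.031  0.032 -1.644]
turn rad 0.002
q [-0.33  0.83 -0.41  1.68  0.46  0.72 -0.88]
```

Call:
play_rows([
  [[0, 0, 0], [-0.03, 0.03, -0.4], 255],
  [[0, 0, 0], [0, 0, -0.5], 255],
  [[0, 0, 0], [0, 0, -0.3], 255],
  [[0, 0, 0], [0, 0, 0], 255],
  [[0, 0, 0], [0, 0, 0], 255],
])

```text
clock: 21.1
tool_pos: [0.5441, 0.2836, 0.1123]
eef_rot: [0.48, 0.52, -0.479, 0.52]
contact_force: [0.8, 0.2, -0.6]
opening: 0.135
```

```bash
python3 st.py .5443 .2835 .095 4.75
```

```text
t 21.1 pos [0.5441 0.2836 0.1123] jaw deg 4.63 down [ 0.001  0.    -1.   ] open 0.135 F [ 0.8  0.2 -0.6]
shift units [ 0.005 -0.003 -0.431]
turn rad 0.002
q [-0.35  0.9  -0.37  1.71  0.5   0.63 -0.92]
```

Call:
play_rows([
  [[0, 0, 0], [0, 0, -0.1], 255],
  [[0, 0, 0], [0, 0, -0.1], 255],
  [[0, 0, 0], [0, 0, -0.1], 255],
  [[0, 0, 0], [0, 0, 0], 255],
  [[0, 0, 0], [0, 0, 0], 255],
])

```text
clock: 21.6
tool_pos: [0.5438, 0.2834, 0.0996]
eef_rot: [0.479, 0.52, -0.479, 0.52]
contact_force: [0.5, 1.0, -2.3]
opening: 0.132
```

```bash
python3 st.py .5443 .2835 .095 4.75
```

```text
t 21.6 pos [0.5438 0.2834 0.0996] jaw deg 4.64 down [-0. -0. -1.] open 0.132 F [ 0.5  1.  -2.3]
shift units [ 0.013  0.002 -0.116]
turn rad 0.002
q [-0.36  0.91 -0.36  1.71  0.51  0.61 -0.93]
```

Call:
play_rows([
  [[0, 0, 0], [0, 0, -0.1], 255],
  [[0, 0, 0], [0, 0, -0.03], 255],
  [[0, 0, 0], [0, 0, 0], 255],
  [[0, 0, 0], [0, 0, 0], 180],
  [[0, 0, 0], [0, 0, 0], 180],
])

```text
clock: 22.1
tool_pos: [0.544, 0.2837, 0.0948]
eef_rot: [0.48, 0.52, -0.479, 0.52]
contact_force: [0.3, -0.3, 0.4]
opening: 0.28
```

```bash
python3 st.py .5443 .2835 .095 4.75
```

```text
t 22.1 pos [0.544  0.2837 0.0948] jaw deg 4.64 down [ 0.001  0.    -1.   ] open 0.28 F [ 0.3 -0.3  0.4]
shift units [ 0.007 -0.004  0.005]
turn rad 0.002
q [-0.36  0.92 -0.35  1.71  0.51  0.6  -0.93]
```

Call:
play_rows([
  [[0, 0, 0], [0, 0, 0.4], 180],
  [[0, 0, 0], [0, 0, 0.7], 180],
  [[0, 0, 0], [0, 0, 0.8], 180],
  [[0, 0, 0], [0, -0.3, 0.6], 0],
  [[0, 0, 0], [0, -0.6, 0], 0],
])

```text
clock: 22.6
tool_pos: [0.5454, 0.2513, 0.1998]
eef_rot: [0.482, 0.52, -0.475, 0.521]
contact_force: [-0.2, 0.3, -0.1]
opening: 0.453
```

Call:
play_rows([
  [[0, 0, -0.1], [-0.4, -0.8, 0], 0],
  [[0, 0, -0.1], [-0.4, -0.8, 0], 0],
  [[0, 0, -0.1], [-0.4, -0.8, 0], 0],
  [[0, 0, -0.1], [-0.4, -0.8, 0], 0],
  [[0, 0, -0.082], [-0.15, -0.8, 0], 0],
])

```text
clock: 23.1
tool_pos: [0.4724, 0.0865, 0.1959]
eef_rot: [0.59, 0.39, -0.59, 0.39]
contact_force: [0.5, -0.8, -0.6]
opening: 0.907
```

```bash
python3 st.py .4738 -.001 .031 -23;  python3 - <<'E'
from h import *
for n in("top","scene","wrist"): cv2.imwrite(f"pics/{n}8.png",r.snapshot(n)["color"][:,:,::-1])
E
```

```text
t 23.1 pos [0.4724 0.0865 0.1959] jaw deg -23.11 down [ 0.001 -0.    -1.   ] open 0.907 F [ 0.5 -0.8 -0.6]
shift units [ 0.035 -2.188 -4.123]
turn rad 0.002
q [-0.09  0.63 -0.3   2.06  0.37  0.51 -1.06]
```

View pics/top8.png

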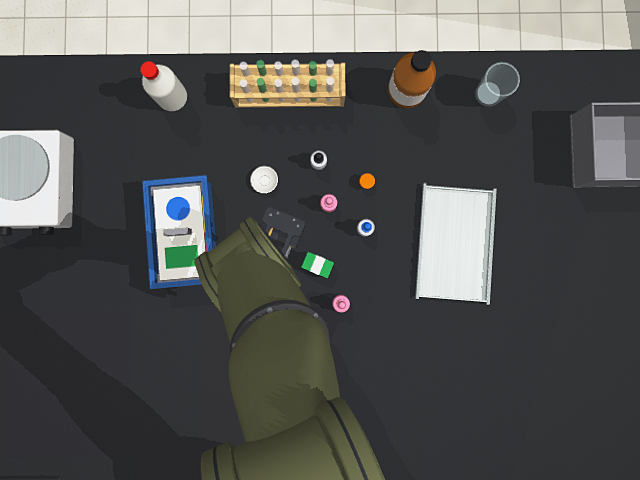

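View pics/scene8.png

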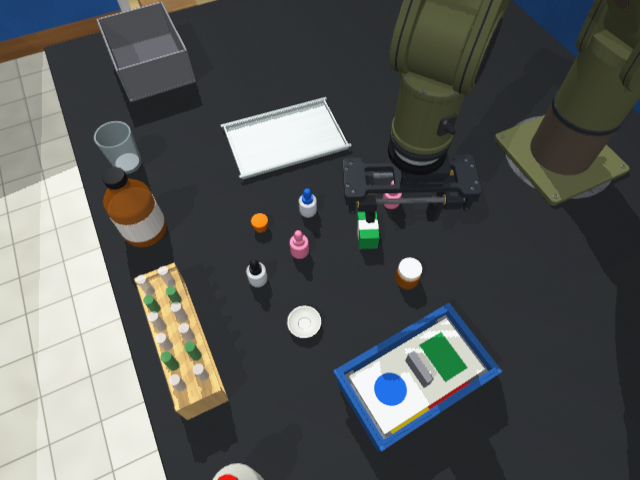

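View pics/wrist8.png

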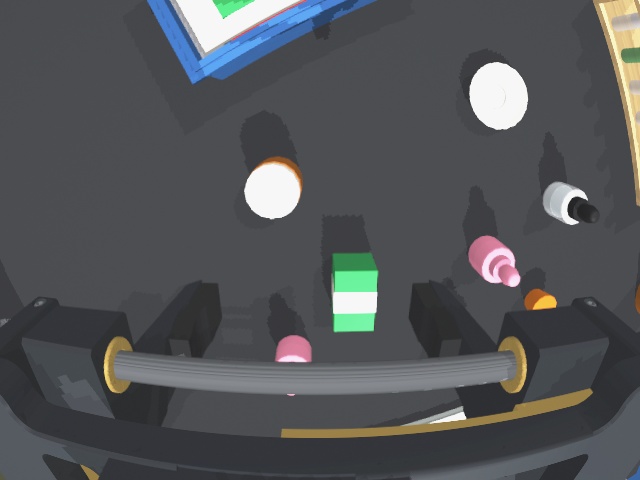

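```bash
cat > div.py <<'E'
from h import *
def div(n="scene",z=.063):
    s=r.snapshot(n); P={}
    for c,a in(('blue',300),('green',500)):
        for b in blobs(s["color"],(100,140,80) if c=='blue' else C[c][0],C[c][1],a):
            w=plane(s,*b[0],z)[0]
            if 480<1000*w[0]<620 and .2<w[1]<.36 and b[1]<2000: P[c]=w; print(n,c,b[:3],w.round(4))
    if len(P)==2:
        d=P['blue']-P['green'];m=(P['blue']+P['green'])/2
        print('sep',np.linalg.norm(d),'ctr',m.round(4),'deg',np.degrees(np.arctan2(d[1],d[0])))
if __name__=="__main__":
    div("scene"); div("top")
E
python3 div.py; python3 - <<'E'
from h import *
s=r.snapshot("scene");cv2.imwrite("pics/s9.png",cv2.resize(s["color"][295:455,325:510,::-1],None,fx=4,fy=3.6,interpolation=cv2.INTER_CUBIC)[:600])
E
```

```text
scene blue (array([390.  , 388.75]), 816, [374, 373, 33, 33]) [0.5916 0.2876 0.063 ]
scene green (array([442.98, 356.38]), 1111, [420, 333, 47, 48]) [0.4918 0.2802 0.063 ]
sep 0.10008167466070583 ctr [0.5417 0.2839 0.063 ] deg 4.248241674036629
top blue (array([175.48, 223.24]), 1880, [142, 175, 74, 114]) [0.5613 0.2909 0.063 ]
top blue (array([177.51, 208.12]), 426, [166, 197, 24, 23]) [0.5926 0.287  0.063 ]
top green (array([180.33, 255.96]), 626, [165, 245, 33, 24]) [0.4936 0.2804 0.063 ]
sep 0.09924747102188934 ctr [0.5431 0.2837 0.063 ] deg 3.810284640490173
```

View pics/s9.png

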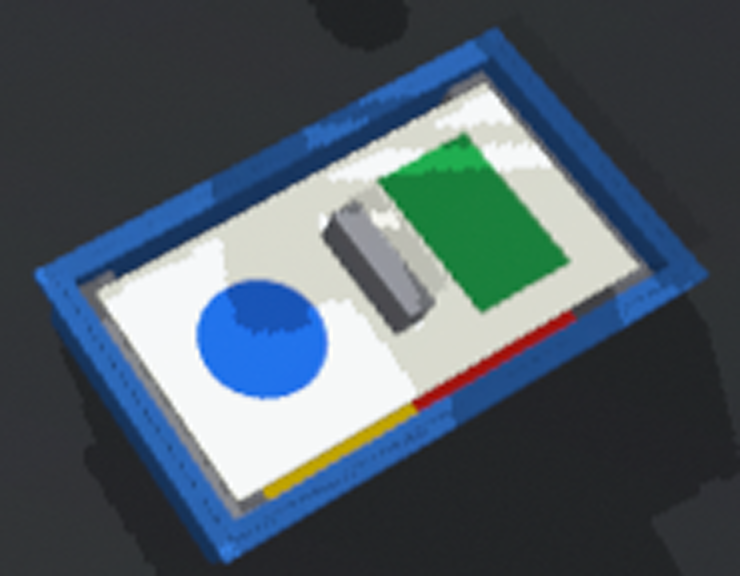

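Call:
play_rows([
  [[0, 0, 0], [0.03, -0.7, 0], 0],
  [[0, 0, 0], [0, -0.7, 0], 0],
  [[0, 0, 0], [0, -0.78, 0], 0],
  [[0, 0, 0], [0, 0, -0.6], 0],
  [[0, 0, 0], [0, 0, 0], 0],
])

```text
clock: 23.9
tool_pos: [0.4745, 0.0005, 0.1692]
eef_rot: [-0.589, -0.391, 0.59, -0.39]
contact_force: [-1.9, 1.5, -0.7]
opening: 1.0
```

```bash
python3 st.py .4738 -.001 .038 -23;  python3 - <<'E'
from h import *
s=r.snapshot("wrist");cv2.imwrite("pics/w10.png",s["color"][:,:,::-1])
E
```

```text
t 23.9 pos [0.4745 0.0005 0.1692] jaw deg -22.95 down [-0.003  0.    -1.   ] open 1.0 F [-1.9  1.5 -0.7]
shift units [-0.018 -0.037 -3.281]
turn rad -0.001
q [ 0.08  0.67 -0.28  2.09  0.43  0.43 -0.94]
```

View pics/w10.png

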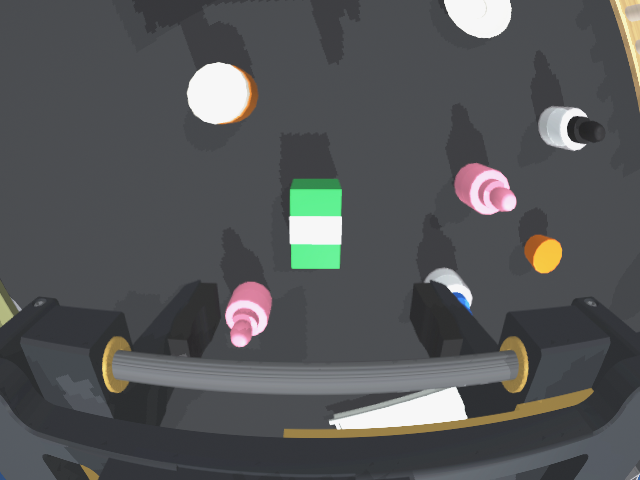

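Call:
play_rows([
  [[0, 0, 0], [0, 0, -0.8], 0],
  [[0, 0, 0], [0, 0, -0.8], 0],
  [[0, 0, 0], [0, 0, -0.7], 0],
  [[0, 0, 0], [0, 0, -0.5], 0],
  [[0, 0, 0], [0, 0, 0], 0],
])

```text
clock: 24.45
tool_pos: [0.4747, 0.0025, 0.0572]
eef_rot: [-0.588, -0.392, 0.589, -0.391]
contact_force: [-0.9, 0.5, 0.1]
opening: 0.996
```

```bash
python3 st.py .4738 -.001 .038 -23
```

```text
t 24.45 pos [0.4747 0.0025 0.0572] jaw deg -22.74 down [-0.002  0.001 -1.   ] open 0.996 F [-0.9  0.5  0.1]
shift units [-0.024 -0.087 -0.48 ]
turn rad -0.004
q [-0.05  0.89 -0.09  2.15  0.54  0.13 -1.03]
```

Call:
play_rows([
  [[0, 0, 0], [-0.02, -0.08, -0.3], 0],
  [[0, 0, 0], [0, 0, -0.25], 0],
  [[0, 0, 0], [0, 0, 0], 120],
  [[0, 0, 0], [0, 0, 0], 255],
  [[0, 0, 0], [0, 0, 0], 255],
], newtons=20)

```text
clock: 24.95
tool_pos: [0.4746, -0.0027, 0.0372]
eef_rot: [0.59, 0.39, -0.589, 0.391]
contact_force: [0.4, -0.2, 0.3]
opening: 0.751
```

Call:
play_rows([
  [[0, 0, 0], [0, 0, 0], 255],
  [[0, 0, 0], [0, 0, 0], 255],
  [[0, 0, 0], [0, 0, 0], 255],
  [[0, 0, 0], [0, 0, 0], 255],
  [[0, 0, 0], [0, 0, 0], 255],
])

```text
clock: 25.45
tool_pos: [0.4742, -0.003, 0.0366]
eef_rot: [0.59, 0.39, -0.59, 0.39]
contact_force: [-0.0, 0.1, 1.9]
opening: 0.405
```

```bash
python3 st.py .4925 .2803 .17 4.2
```

```text
t 25.45 pos [ 0.4742 -0.003   0.0366] jaw deg -22.98 down [ 0. -0. -1.] open 0.405 F [-0.   0.1  1.9]
shift units [0.458 7.082 3.334]
turn rad 0.474
q [-0.06  0.93 -0.04  2.15  0.56  0.07 -1.05]
```

Call:
play_rows([
  [[0, 0, 0], [0, 0, 0.4], 255],
  [[0, 0, 0], [0, 0, 0.8], 255],
  [[0, 0, 0], [0, 0, 0.9], 255],
  [[0, 0, 0], [0, 0, 0.9], 255],
  [[0, 0, 0], [0, 0, 0.7], 255],
])

```text
clock: 25.95
tool_pos: [0.4741, -0.0031, 0.1864]
eef_rot: [0.59, 0.39, -0.589, 0.391]
contact_force: [-0.2, -0.1, -1.8]
opening: 0.411
```

Call:
play_rows([
  [[0, 0, 0.1], [0.05, 0.7, 0], 255],
  [[0, 0, 0.1], [0.05, 0.8, 0], 255],
  [[0, 0, 0.1], [0.05, 0.8, 0], 255],
  [[0, 0, 0.1], [0.05, 0.8, 0], 255],
  [[0, 0, 0.074], [0.05, 0.8, 0], 255],
])

```text
clock: 26.45
tool_pos: [0.4839, 0.154, 0.1844]
eef_rot: [0.48, 0.519, -0.481, 0.519]
contact_force: [0.3, 0.1, -0.8]
opening: 0.406
```

Call:
play_rows([
  [[0, 0, 0], [0.05, 0.8, 0], 255],
  [[0, 0, 0], [0.05, 0.8, 0], 255],
  [[0, 0, 0], [0.05, 0.8, 0], 255],
  [[0, 0, 0], [0, 0.6, 0], 255],
  [[0, 0, 0], [0, 0, 0], 255],
])

```text
clock: 26.95
tool_pos: [0.4892, 0.2778, 0.1846]
eef_rot: [0.481, 0.52, -0.479, 0.518]
contact_force: [0.0, 0.1, -0.6]
opening: 0.403
```

```bash
python3 st.py .4925 .2803 .1 4.2;  python3 - <<'E'
from h import *
for n in("scene","wrist"): cv2.imwrite(f"pics/{n}11.png",r.snapshot(n)["color"][:,:,::-1])
E
```

```text
t 26.95 pos [0.4892 0.2778 0.1846] jaw deg 4.5 down [ 0.     0.004 -1.   ] open 0.403 F [ 0.   0.1 -0.6]
shift units [ 0.083  0.063 -2.116]
turn rad -0.005
q [-0.33  0.74 -0.45  1.83  0.48  0.68 -0.98]
```

View pics/wrist11.png

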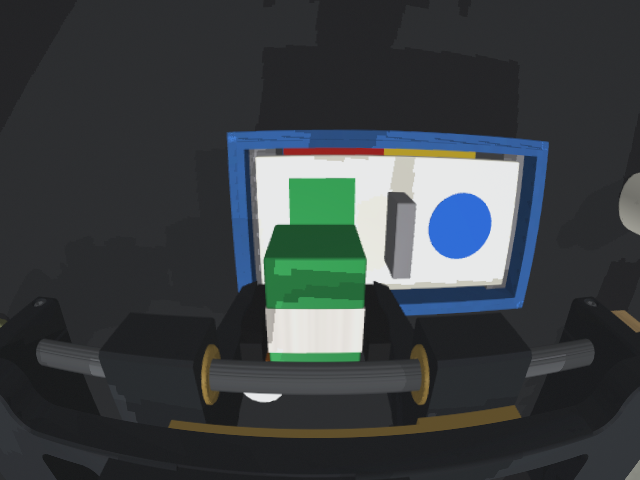

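Call:
play_rows([
  [[0, 0, 0], [0.08, 0.02, 0], 255],
  [[0, 0, 0], [0, 0, -0.5], 255],
  [[0, 0, 0], [0, 0, -0.6], 255],
  [[0, 0, 0], [0, 0, 0], 255],
  [[0, 0, 0], [0, 0, 0], 255],
])

```text
clock: 27.55
tool_pos: [0.4936, 0.2727, 0.1406]
eef_rot: [0.481, 0.517, -0.482, 0.518]
contact_force: [0.4, -0.1, -1.1]
opening: 0.407
```

```bash
python3 st.py .4925 .2785 .101 4.2
```

```text
t 27.55 pos [0.4936 0.2727 0.1406] jaw deg 4.1 down [-0.001 -0.001 -1.   ] open 0.407 F [ 0.4 -0.1 -1.1]
shift units [-0.028  0.146 -0.99 ]
turn rad 0.002
q [-0.35  0.81 -0.4   1.85  0.53  0.59 -1.02]
```

Call:
play_rows([
  [[0, 0, 0], [-0.02, 0.13, 0], 255],
  [[0, 0, 0], [0, 0, -0.4], 255],
  [[0, 0, 0], [0, 0, -0.3], 255],
  [[0, 0, 0], [0, 0, 0], 255],
  [[0, 0, 0], [0, 0, 0], 255],
])

```text
clock: 28.05
tool_pos: [0.4926, 0.2792, 0.1128]
eef_rot: [0.481, 0.518, -0.481, 0.518]
contact_force: [-0.1, 0.0, -0.6]
opening: 0.401
```

```bash
python3 st.py .4925 .2785 .101 4.2; python3 - <<'E'
from h import *
for n in("scene","wrist"): cv2.imwrite(f"pics/{n}12.png",r.snapshot(n)["color"][:,:,::-1])
E
```

```text
t 28.05 pos [0.4926 0.2792 0.1128] jaw deg 4.19 down [ 0. -0. -1.] open 0.401 F [-0.1  0.  -0.6]
shift units [-0.003 -0.016 -0.294]
turn rad 0.0
q [-0.38  0.85 -0.37  1.86  0.56  0.54 -1.05]
```

View pics/wrist12.png

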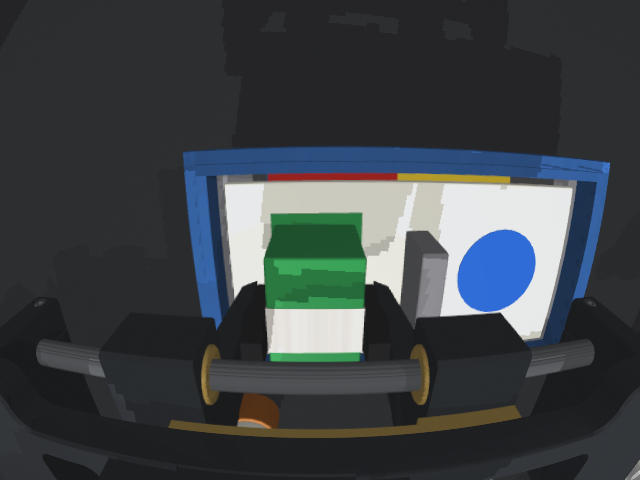

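Call:
play_rows([
  [[0, 0, 0], [0, 0, -0.15], 255],
  [[0, 0, 0], [0, 0, -0.13], 255],
  [[0, 0, 0], [0, 0, 0], 255],
  [[0, 0, 0], [0, 0, 0], 255],
])

```text
clock: 28.55
tool_pos: [0.4925, 0.279, 0.1011]
eef_rot: [0.481, 0.518, -0.482, 0.518]
contact_force: [0.2, -1.1, -1.2]
opening: 0.403
```

```bash
python3 st.py .4925 .2785 .1 4.2
```

```text
t 28.55 pos [0.4925 0.279  0.1011] jaw deg 4.19 down [-0. -0. -1.] open 0.403 F [ 0.2 -1.1 -1.2]
shift units [ 0.    -0.012 -0.028]
turn rad 0.0
q [-0.39  0.87 -0.35  1.86  0.57  0.51 -1.06]
```

Call:
play_rows([
  [[0, 0, 0], [0, 0, -0.02], 255],
  [[0, 0, 0], [0, 0, 0], 133],
  [[0, 0, 0], [0, 0, 0], 133],
  [[0, 0, 0], [0, 0, 0], 133],
  [[0, 0, 0], [0, 0, 0], 133],
])

```text
clock: 29.05
tool_pos: [0.4927, 0.2791, 0.1006]
eef_rot: [0.482, 0.518, -0.481, 0.518]
contact_force: [0.1, -1.1, -0.0]
opening: 0.478
```

Call:
play_rows([
  [[0, 0, 0], [0, 0, 0.2], 133],
  [[0, 0, 0], [0, 0, 0.5], 133],
  [[0, 0, 0], [0, 0, 0.8], 133],
  [[0, 0, 0], [0, -0.4, 0.8], 0],
  [[0, 0, 0], [0, -0.8, 0.3], 0],
])

```text
clock: 29.55
tool_pos: [0.4935, 0.2347, 0.2082]
eef_rot: [0.483, 0.519, -0.477, 0.519]
contact_force: [-0.3, -1.5, 0.8]
opening: 0.637
```

```bash
python3 st.py .552 -.106 .2 0
```

```text
t 29.55 pos [0.4935 0.2347 0.2082] jaw deg 4.43 down [ 0.005  0.006 -1.   ] open 0.637 F [-0.3 -1.5  0.8]
shift units [ 1.462 -8.519 -0.205]
turn rad -0.077
q [-0.24  0.69 -0.48  1.86  0.47  0.69 -0.91]
```

Call:
play_rows([
  [[0, 0, 0], [0.2, -0.9, 0], 80],
  [[0, 0, 0], [0.2, -0.9, 0], 80],
  [[0, 0, 0], [0.2, -0.9, 0], 80],
  [[0, 0, 0], [0.2, -0.9, 0], 80],
  [[0, 0, 0], [0.2, -0.9, 0], 80],
])

```text
clock: 30.05
tool_pos: [0.5329, 0.0496, 0.2052]
eef_rot: [0.482, 0.518, -0.481, 0.518]
contact_force: [0.4, 0.6, 0.4]
opening: 0.687
```

Call:
play_rows([
  [[0, 0, 0], [0.2, -0.9, 0], 80],
  [[0, 0, 0], [0.2, -0.9, 0], 80],
  [[0, 0, 0], [0, -0.6, 0], 80],
  [[0, 0, 0], [0, 0, 0], 80],
  [[0, 0, 0], [0, 0, 0], 80],
])

```text
clock: 30.55
tool_pos: [0.5486, -0.0446, 0.205]
eef_rot: [0.482, 0.518, -0.481, 0.518]
contact_force: [0.1, 0.1, -0.5]
opening: 0.687
```

```bash
python3 st.py .552 -.104 .035 4.2; python3 - <<'E'
from h import *
for n in("scene","top","wrist"):
    s=r.snapshot(n);cv2.imwrite(f"pics/{n}13.png",s["color"][:,:,::-1])
    if n=='wrist':
        for b in blobs(s["color"],*C['blue'],200): print(b[:3],wplane(s,*b[0],.055))
E
python3 div.py
```

```text
t 30.55 pos [ 0.5486 -0.0446  0.205 ] jaw deg 4.15 down [ 0.001  0.001 -1.   ] open 0.687 F [ 0.1  0.1 -0.5]
shift units [ 0.086 -1.485 -4.25 ]
turn rad 0.001
q [ 0.31  0.71 -0.52  1.84  0.51  0.72 -0.43]
(array([314.86, 287.89]), 657, [303, 272, 25, 34]) [[ 0.55270213 -0.09783277  0.055     ]]
scene blue (array([390.  , 388.75]), 816, [374, 373, 33, 33]) [0.5916 0.2876 0.063 ]
scene green (array([445.78, 355.03]), 973, [420, 328, 51, 53]) [0.4867 0.2802 0.063 ]
sep 0.10521454408318376 ctr [0.5392 0.2839 0.063 ] deg 3.9950381374925508
top blue (array([177.54, 208.12]), 427, [166, 197, 24, 23]) [0.5926 0.2869 0.063 ]
```

View pics/wrist13.png

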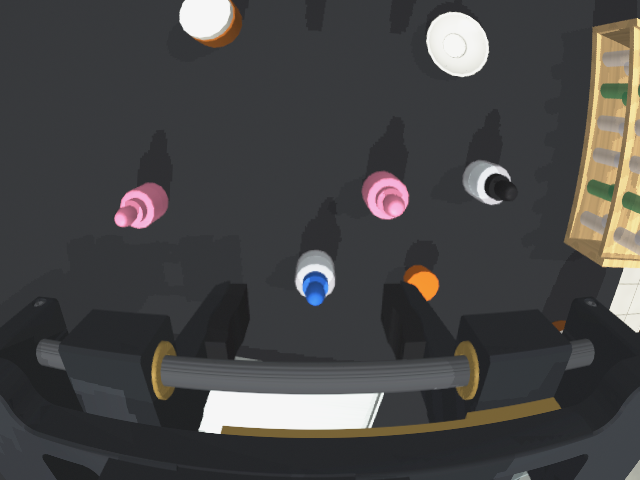

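View pics/scene13.png

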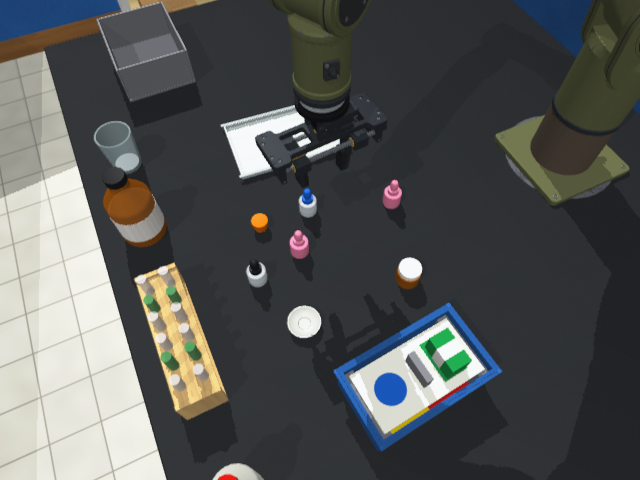

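View pics/top13.png

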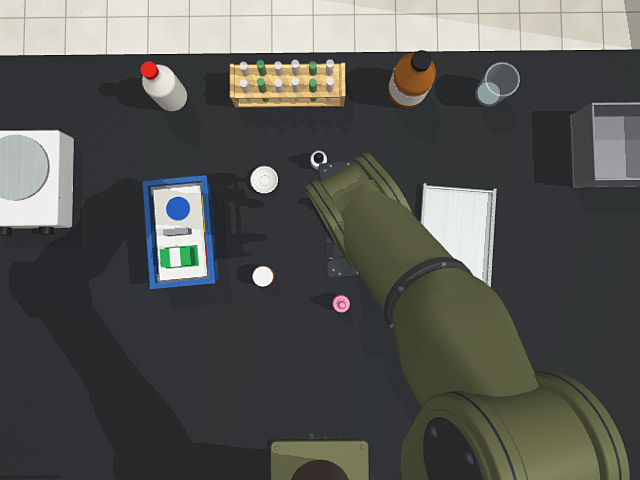

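Call:
play_rows([
  [[0, 0, 0], [0.09, -0.7, 0], 80],
  [[0, 0, 0], [0, -0.7, 0], 80],
  [[0, 0, 0], [0, 0, 0], 80],
  [[0, 0, 0], [0, 0, -0.8], 80],
  [[0, 0, 0], [0, 0, -0.8], 80],
])

```text
clock: 31.3
tool_pos: [0.5532, -0.0996, 0.1407]
eef_rot: [0.482, 0.518, -0.48, 0.519]
contact_force: [0.9, -0.1, -0.3]
opening: 0.684
```

Call:
play_rows([
  [[0, 0, 0], [0, 0, 0], 80],
  [[0, 0, 0], [0, 0, 0], 80],
  [[0, 0, 0], [0, 0, 0], 80],
])

```text
clock: 31.6
tool_pos: [0.5533, -0.1, 0.142]
eef_rot: [0.482, 0.518, -0.48, 0.519]
contact_force: [0.5, 0.4, 0.7]
opening: 0.689
```

```bash
python3 st.py .552 -.104 .035 4.2; python3 - <<'E'
from h import *
for n in("scene","wrist"):
    s=r.snapshot(n);cv2.imwrite(f"pics/{n}14.png",s["color"][:,:,::-1])
E
```

```text
t 31.6 pos [ 0.5533 -0.1     0.142 ] jaw deg 4.24 down [ 0.003  0.    -1.   ] open 0.689 F [0.5 0.4 0.7]
shift units [-0.032 -0.099 -2.676]
turn rad -0.001
q [ 0.37  0.81 -0.46  1.85  0.6   0.61 -0.4 ]
```

View pics/wrist14.png

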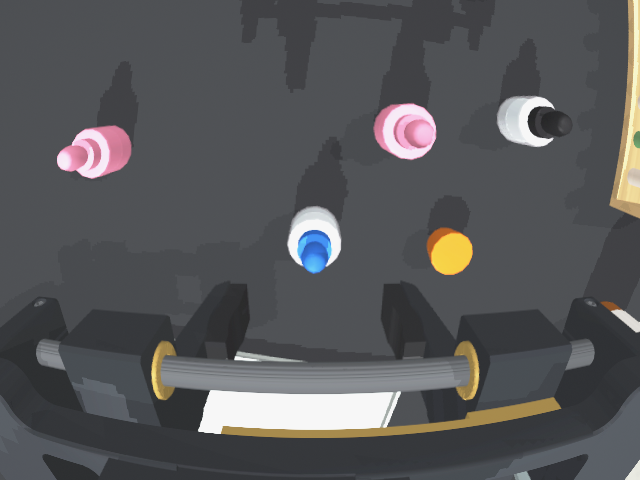

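```bash
python3 - <<'E'
from h import *
s=r.snapshot("wrist")
H=hsv(s["color"]);m=cv2.inRange(H,(0,0,130),(180,255,255));k=np.zeros_like(m);k[190:285,270:360]=1;m*=k
n,l,st,c=cv2.connectedComponentsWithStats(m);i=1+np.argmax(st[1:,4]);print(st[i],c[i])
for uv,z in(((315,238),.036),((315,243),.036),((314.5,262),.066)): print(uv,z,wplane(s,*uv,z).round(4))
# bulb tip: nearest
b=max(blobs(s["color"],*C['blue'],100),key=lambda b:b[1]);print(b[:3])
E
```

```text
[ 287  206   55   67 2760] [314.27427536 238.3692029 ]
(315, 238) 0.036 [[ 0.5531 -0.0976  0.036 ]]
(315, 243) 0.036 [[ 0.5533 -0.101   0.036 ]]
(314.5, 262) 0.066 [[ 0.553  -0.1017  0.066 ]]
(array([314.21, 250.09]), 1052, [298, 230, 33, 43])
```

Call:
play_rows([
  [[0, 0, 0], [0, -0.075, 0], 80],
  [[0, 0, 0], [0, 0, -0.7], 80],
  [[0, 0, 0], [0, 0, -0.7], 80],
  [[0, 0, 0], [0, 0, -0.5], 80],
  [[0, 0, 0], [0, 0, 0], 80],
])

```text
clock: 32.25
tool_pos: [0.5507, -0.1042, 0.0627]
eef_rot: [0.48, 0.519, -0.482, 0.517]
contact_force: [-0.2, -0.8, 0.4]
opening: 0.688
```

Call:
play_rows([
  [[0, 0, 0], [0, 0, -0.4], 80],
  [[0, 0, 0], [0, 0, 0], 80],
  [[0, 0, 0], [0, 0, 0], 80],
])

```text
clock: 32.55
tool_pos: [0.5527, -0.1041, 0.0495]
eef_rot: [0.482, 0.518, -0.481, 0.518]
contact_force: [0.7, 0.3, 0.3]
opening: 0.686
```

```bash
python3 st.py .553 -.103 .035 4.2
```

```text
t 32.55 pos [ 0.5527 -0.1041  0.0495] jaw deg 4.17 down [ 0.001 -0.    -1.   ] open 0.686 F [0.7 0.3 0.3]
shift units [ 0.008  0.026 -0.364]
turn rad 0.0
q [ 0.3   0.96 -0.34  1.88  0.71  0.43 -0.49]
```

Call:
play_rows([
  [[0, 0, 0], [0, 0, -0.16], 80],
  [[0, 0, 0], [0, 0, -0.16], 80],
  [[0, 0, 0], [0, 0, 0], 80],
  [[0, 0, 0], [0, 0, 0], 255],
  [[0, 0, 0], [0, 0, 0], 255],
], newtons=15)

```text
clock: 33.05
tool_pos: [0.5523, -0.1039, 0.0358]
eef_rot: [0.481, 0.518, -0.481, 0.518]
contact_force: [0.5, -1.0, -0.2]
opening: 0.529
```

Call:
play_rows([
  [[0, 0, 0], [0, 0, 0], 255],
  [[0, 0, 0], [0, 0, 0], 255],
  [[0, 0, 0], [0, 0, 0], 255],
  [[0, 0, 0], [0, 0, 0], 255],
  [[0, 0, 0], [0, 0, 0], 255],
])

```text
clock: 33.55
tool_pos: [0.5524, -0.1039, 0.0359]
eef_rot: [0.482, 0.518, -0.481, 0.518]
contact_force: [-0.1, -0.2, 2.0]
opening: 0.403
```

```bash
python3 st.py .592 .2873 .035 4.2
```

```text
t 33.55 pos [ 0.5524 -0.1039  0.0359] jaw deg 4.18 down [ 0.  0. -1.] open 0.403 F [-0.1 -0.2  2. ]
shift units [ 0.991  9.781 -0.022]
turn rad 0.0
q [ 0.29  0.98 -0.31  1.88  0.72  0.4  -0.5 ]
```

Call:
play_rows([
  [[0, 0, 0], [0, 0, 0.4], 255],
  [[0, 0, 0], [0, 0, 0.8], 255],
  [[0, 0, 0], [0, 0, 0.9], 255],
  [[0, 0, 0], [0, 0, 0.9], 255],
  [[0, 0, 0], [0, 0, 0.9], 255],
])

```text
clock: 34.05
tool_pos: [0.5516, -0.104, 0.1929]
eef_rot: [0.481, 0.518, -0.482, 0.518]
contact_force: [0.0, -0.4, -0.4]
opening: 0.405
```

Call:
play_rows([
  [[0, 0, 0], [0.1, 0.6, 0.2], 255],
  [[0, 0, 0], [0.1, 0.8, 0], 255],
  [[0, 0, 0], [0.1, 0.8, 0], 255],
  [[0, 0, 0], [0.1, 0.8, 0], 255],
  [[0, 0, 0], [0.1, 0.8, 0], 255],
])

```text
clock: 34.55
tool_pos: [0.5719, 0.0491, 0.1996]
eef_rot: [0.481, 0.518, -0.482, 0.518]
contact_force: [0.8, -1.0, 0.3]
opening: 0.402
```

Call:
play_rows([
  [[0, 0, 0], [0.1, 0.8, 0], 255],
  [[0, 0, 0], [0.1, 0.8, 0], 255],
  [[0, 0, 0], [0.1, 0.8, 0], 255],
  [[0, 0, 0], [0.1, 0.8, 0], 255],
  [[0, 0, 0], [0.1, 0.8, 0], 255],
])

```text
clock: 35.05
tool_pos: [0.5919, 0.2091, 0.1994]
eef_rot: [0.481, 0.518, -0.482, 0.518]
contact_force: [0.5, 0.1, -1.0]
opening: 0.405
```

Call:
play_rows([
  [[0, 0, 0], [0, 0.8, 0], 255],
  [[0, 0, 0], [0, 0.8, 0], 255],
  [[0, 0, 0], [0, 0.2, 0], 255],
  [[0, 0, 0], [0, 0, 0], 255],
  [[0, 0, 0], [0, 0, 0], 255],
])

```text
clock: 35.55
tool_pos: [0.5924, 0.2778, 0.1993]
eef_rot: [0.481, 0.517, -0.483, 0.518]
contact_force: [0.1, -0.8, -0.0]
opening: 0.401
```

```bash
python3 st.py .592 .2873 .1 4.2; python3 - <<'E'
from h import *
for n in("scene","wrist"):
    s=r.snapshot(n);cv2.imwrite(f"pics/{n}15.png",s["color"][:,:,::-1])
E
```

```text
t 35.55 pos [0.5924 0.2778 0.1993] jaw deg 4.1 down [-0.    -0.003 -1.   ] open 0.401 F [ 0.1 -0.8 -0. ]
shift units [-0.011  0.237 -2.482]
turn rad 0.002
q [-0.26  0.84 -0.48  1.52  0.46  0.9  -0.82]
```

View pics/wrist15.png

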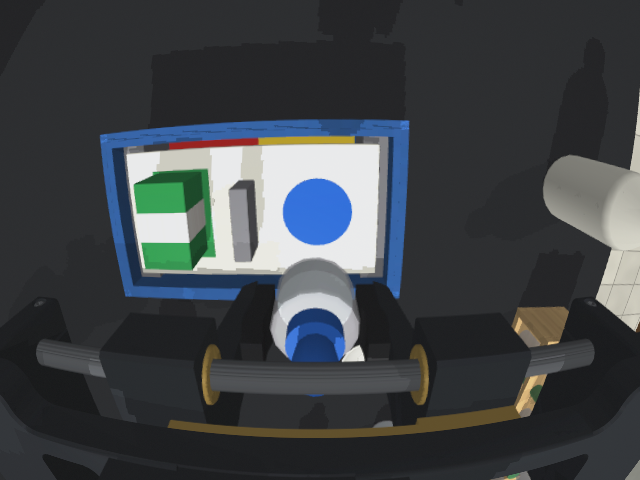

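View pics/scene15.png

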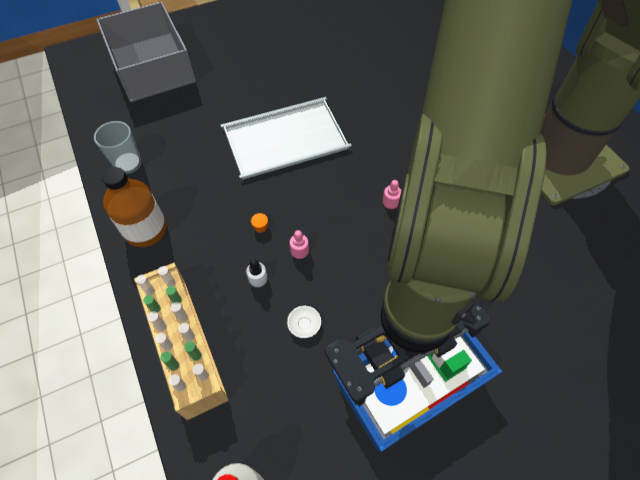

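Call:
play_rows([
  [[0, 0, 0], [-0.01, 0.24, 0], 255],
  [[0, 0, 0], [0, 0, -0.6], 255],
  [[0, 0, 0], [0, 0, -0.7], 255],
  [[0, 0, 0], [0, 0, -0.5], 255],
  [[0, 0, 0], [0, 0, 0], 255],
])

```text
clock: 36.15
tool_pos: [0.5903, 0.2883, 0.1249]
eef_rot: [0.479, 0.518, -0.483, 0.517]
contact_force: [-0.3, -0.4, -1.3]
opening: 0.402
```

Call:
play_rows([
  [[0, 0, 0], [0, 0, 0], 255],
  [[0, 0, 0], [0, 0, 0], 255],
])

```text
clock: 36.35
tool_pos: [0.5926, 0.2903, 0.1292]
eef_rot: [0.482, 0.518, -0.481, 0.518]
contact_force: [-0.1, -0.4, -0.6]
opening: 0.402
```

```bash
python3 st.py .592 .2873 .1 4.2
```

```text
t 36.35 pos [0.5926 0.2903 0.1292] jaw deg 4.16 down [ 0.002  0.002 -1.   ] open 0.402 F [-0.1 -0.4 -0.6]
shift units [-0.016 -0.076 -0.731]
turn rad 0.001
q [-0.3   0.93 -0.44  1.55  0.51  0.78 -0.88]
```

Call:
play_rows([
  [[0, 0, 0], [-0.01, -0.07, -0.2], 255],
  [[0, 0, 0], [0, 0, -0.3], 255],
  [[0, 0, 0], [0, 0, -0.2], 255],
  [[0, 0, 0], [0, 0, 0], 255],
  [[0, 0, 0], [0, 0, 0], 255],
])

```text
clock: 36.85
tool_pos: [0.5911, 0.2868, 0.0991]
eef_rot: [0.481, 0.518, -0.482, 0.518]
contact_force: [-0.1, 0.1, -0.5]
opening: 0.404
```

```bash
python3 st.py .592 .2873 .099 4.2; python3 - <<'E'
from h import *
for n in("wrist",):
    s=r.snapshot(n);cv2.imwrite(f"pics/{n}16.png",s["color"][:,:,::-1])
E
```

```text
t 36.85 pos [0.5911 0.2868 0.0991] jaw deg 4.19 down [-0.001 -0.    -1.   ] open 0.404 F [-0.1  0.1 -0.5]
shift units [ 0.022  0.013 -0.003]
turn rad 0.0
q [-0.3   0.97 -0.42  1.57  0.53  0.73 -0.89]
```

View pics/wrist16.png

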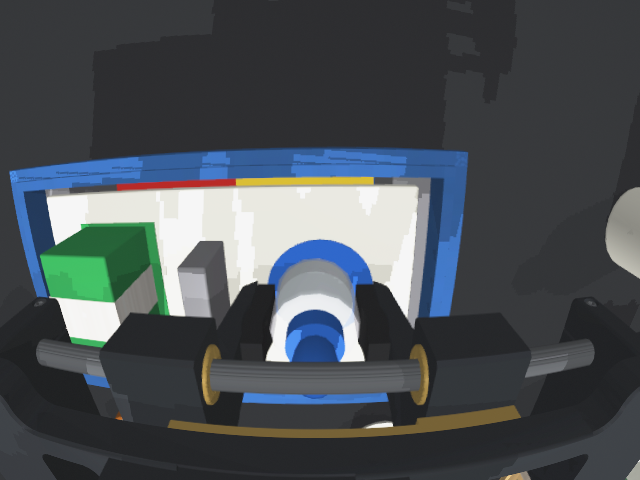

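Centred on the disc; release and retreat straight up.

Call:
play_rows([
  [[0, 0, 0], [0, 0, 0], 255],
  [[0, 0, 0], [0, 0, 0], 125],
  [[0, 0, 0], [0, 0, 0], 125],
  [[0, 0, 0], [0, 0, 0], 125],
  [[0, 0, 0], [0, 0, 0], 125],
])

```text
clock: 37.4
tool_pos: [0.5915, 0.2869, 0.0999]
eef_rot: [0.482, 0.518, -0.481, 0.518]
contact_force: [-0.4, -0.5, -0.0]
opening: 0.509
```

Call:
play_rows([
  [[0, 0, 0], [0, 0, 0.2], 125],
  [[0, 0, 0], [0, 0, 0.5], 125],
  [[0, 0, 0], [0, 0, 0.8], 125],
  [[0, 0, 0], [0, 0, 0.9], 125],
  [[0, 0, 0], [0, 0, 0.5], 125],
])

```text
clock: 37.9
tool_pos: [0.5923, 0.2878, 0.2194]
eef_rot: [0.483, 0.518, -0.48, 0.518]
contact_force: [-0.0, 0.1, 0.2]
opening: 0.51
```

Call:
play_rows([
  [[0, 0, 0], [0, -0.5, 0], 125],
  [[0, 0, 0], [0, -0.8, 0], 125],
  [[0, 0, 0], [0, -0.8, 0], 125],
  [[0, 0, 0], [0, -0.8, 0], 125],
  [[0, 0, 0], [0, -0.8, 0], 125],
])

```text
clock: 38.4
tool_pos: [0.5914, 0.1377, 0.2165]
eef_rot: [0.482, 0.518, -0.481, 0.518]
contact_force: [-0.0, 1.0, -0.1]
opening: 0.508
```

Call:
play_rows([
  [[0, 0, 0], [0, -0.8, 0], 125],
  [[0, 0, 0], [0, -0.8, 0], 125],
  [[0, 0, 0], [0, -0.8, 0], 125],
  [[0, 0, 0], [0, 0, 0], 125],
  [[0, 0, 0], [0, 0, 0], 125],
])

```text
clock: 38.9
tool_pos: [0.5916, 0.0424, 0.2163]
eef_rot: [0.482, 0.517, -0.482, 0.518]
contact_force: [1.1, 0.9, 0.2]
opening: 0.509
```

```bash
python3 div.py; python3 - <<'E'
from h import *
t=r.snapshot("top");s=r.snapshot("scene")
a=cv2.resize(t["color"][165:300,130:230,::-1],(400,540),interpolation=cv2.INTER_CUBIC);b=cv2.resize(s["color"][290:460,320:510,::-1],(400,358),interpolation=cv2.INTER_CUBIC)
b=cv2.copyMakeBorder(b,0,182,0,0,cv2.BORDER_CONSTANT);cv2.imwrite("pics/f1.png",np.hstack([a,b]))
for q,n in((t,'top'),(s,'scene')):
    print(n,[ (x[:3]) for x in blobs(q["color"],*C['white'],60) if (130<x[0][0]<230 and 165<x[0][1]<300 and n=='top')or(n=='scene' and 320<x[0][0]<510 and 290<x[0][1]<460)])
    print('green',[x[:3] for x in blobs(q["color"],*C['green'],60)])
    print('blue',[x[:3] for x in blobs(q["color"],*C['blue'],20)])
cv2.imwrite("pics/f_scene.png",s["color"][:,:,::-1])
E
```

```text
scene green (array([445.78, 355.03]), 973, [420, 328, 51, 53]) [0.4867 0.2802 0.063 ]
top [(array([180.43, 229.93]), 2756, [154, 186, 53, 94]), (array([176.65, 208.2 ]), 83, [168, 200, 14, 16]), (array([174.65, 256.68]), 184, [170, 248, 11, 19])]
green [(array([188.55, 255.4 ]), 348, [179, 245, 19, 22]), (array([165.09, 258.07]), 180, [160, 248, 18, 21])]
blue [(array([181.09, 232.65]), 2220, [143, 175, 76, 114]), (array([181.7 , 207.85]), 123, [168, 197, 22, 23]), (array([171.7 , 206.69]), 96, [166, 202, 12, 10])]
scene [(array([412.64, 377.33]), 4958, [350, 319, 135, 114]), (array([391.71, 386.88]), 143, [383, 375, 21, 19])]
green [(array([445.78, 355.03]), 973, [420, 328, 51, 53])]
blue [(array([46.59, 13.93]), 3034, [0, 0, 120, 41]), (array([558.8 ,  18.35]), 2148, [514, 0, 78, 57]), (array([637.09, 106.4 ]), 58, [633, 99, 7, 15]), (array([412.82, 373.35]), 4192, [333, 302, 169, 150]), (array([394.49, 380.49]), 195, [387, 373, 16, 16]), (array([386.6 , 393.74]), 295, [374, 374, 33, 32])]
```

View pics/f1.png

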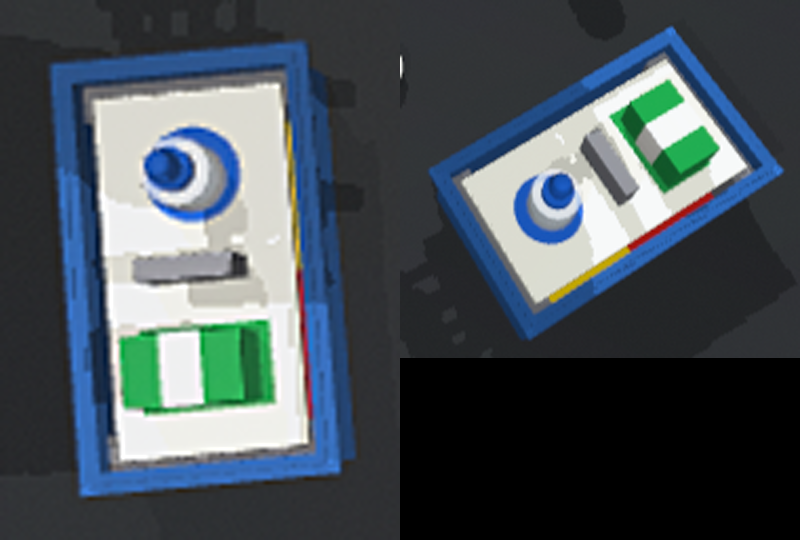

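View pics/f_scene.png

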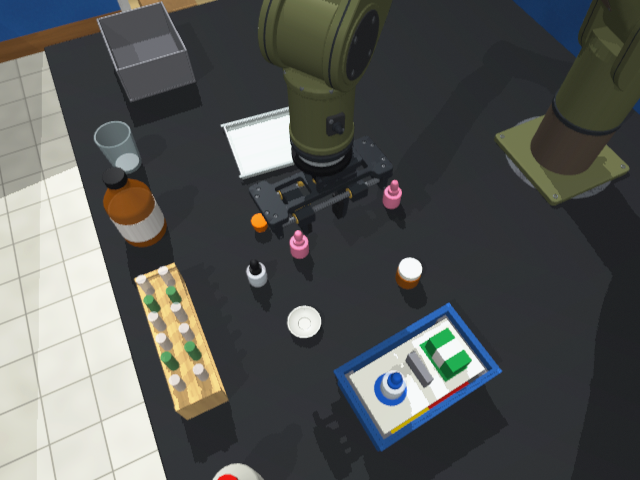

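```bash
python3 - <<'E'
from h import *
t=r.snapshot("top");s=r.snapshot("scene")
c=np.array([.5424,.2838]);a=np.radians(4.1);Rm=np.array([[np.cos(a),np.sin(a)],[-np.sin(a),np.cos(a)]])
k=plane(t,174.65,256.68,.103)[0];print('carton',k,'in divider mm',(Rm@(k[:2]-c)*1000).round(1))
d,e=tri(t,(171.7,206.69),s,(394.49,380.49));print('dropper',d.round(4),e.round(4),(Rm@(d[:2]-c)*1000).round(1))
print('carrier offset mm',(c-[.5433,.283])*1000)
E
```

```text
carton [0.49135678 0.28086809 0.103     ] in divider mm [-51.1   0.7]
dropper [0.5902 0.2869 0.1065] 0.0006 [47.9 -0.4]
carrier offset mm [-0.9  0.8]
```

```bash
python3 - <<'E'
from plant import r
print(r.get_state()['clock'],r.get_state()['contact_force'].round(1)); print(r.finish_job())
E
```

```text
39.2 [-0.1 -0.7  0.1]
the job is handed in; nothing more can be done
None
```

I packed the carrier in the required order and handed the job in at about 39 s. The hand-in gave no verdict. The yellow-capped jar went onto the yellow mat, then the red-capped jar onto the red mat. The divider then went onto the ledges, the carton onto the green rectangle, and the blue-bulb dropper onto the blue disc.

**Last checks:**
- **Jars:** both looked upright, each on its own mat, in the pictures taken before the divider went on. I judged this by eye and did not measure their position on the mats. They could not be checked again once covered.
- **Divider:** its centre was about 1 mm from the carrier's centre and its angle within about 0.7° of the carrier's. I measured this when it was placed. It looked level and unmoved at the end.
- **Carton:** measured at (-51, +1) mm in the divider's frame, against a target of (-50, 0). It looked square.
- **Dropper:** measured at (+48, 0) mm, against a target of (+50, 0), and it looked upright.
- **Look-alikes and arm:** the white-capped jar, black-bulb dropper and pink look-alikes looked untouched, and the arm finished clear of everything.

**Disagreement:** the wrist camera read 2–4 mm differently in y from the top camera. I used values in between; the difference is small against the tolerances.

No check failed.

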